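Dry-fit the castle diorama on its display board

ROBOT

A 6-joint arm with a two-finger parallel gripper is mounted at the origin on the work surface. World frame = base frame: x ahead of the robot, y to its left, z up, the work surface at z = 0. Lengths are in m, angles in rad, forces in N, time in s.
With the tool pointing down it reaches from about 0.35 to 0.975 m from the base axis. Payload 4.9 kg.
Tool frame: the origin (TCP) lies midway between the tips of the shut fingers; the grasp point (between the pads) lies 19 mm behind it; z points along the fingers, y is the direction in which the jaws open and shut (so a half turn about z gives the same grasp; the last joint's range is limited). The gripper opens to 85 mm and grips with 20 to 120 N. Pads are 22 mm wide; open, the fingers measure 114 mm over their backs; the gripper's body (76 mm by 85 mm) begins 54 mm behind the grasp point. The pads swing forward as they close: fully open they stand 13 mm farther back than shut.
Start: joints at [1.065, 0.053, 1.613, -0, 1.476, -0.119], TCP at [0.236, 0.579, 0.195] pointing down, gripper open.
Joint ranges: [-3.01, 3.01], [-1.01, 2.22], [0.06, 2.58], [-1.02, 4.17], [0.09, 2.62], [-3.14, 3.14]. Speed limits (rad/s): [2.57, 2.57, 3.14, 3.14, 3.14, 3.14].

INTERFACE

Orientations are given as a rotation vector (axis times angle).
In Python, from station import ctrl gives the robot as it stands.
- The arm moves only by the tool apply_moves, never from a script. Its argument "rows" is a list of rows, each a list of 6 numbers: the shift along the tool's x, y, z in cm, then the turn, a rotation vector about the tool's x, y, z in units of 5 degrees (1.0 is 5 degrees). In form: [[x, y, z, rx, ry, rz], ...]. A call has 1 to 20 rows; each row is the pose to reach, as a shift and turn from the pose measured when the call began, along the tool's axes at that moment; what a row does not reach only later rows make up. A row lasts 1/10 s, in which the tool goes at most 50 mm and 8.59 degrees, less where a joint would pass 70% of its speed; a pose out of reach is approached as far as the arm can. A call with a gripper value outside its range is refused whole. "grip" is the closure, from 0 (fully open) to 1 (shut), set as the call begins (left out, the last holds). The fingers move at their own pace and stop on an object; "squeeze" is the grip in N (left out, the last holds). Time passes only in rows, so rows that repeat a pose let the fingers close. It gives the time, the measured TCP pose, the force and the opening at its end, in the units of the state.
- ctrl.get_obs(): the state, without advancing time (a new reading comes with each control period).
- ctrl.get_image(name): name is "scene" or "top" or "wrist"; returns a dict with "color" (400x640x3 uint8, blue, green, red), "mtx" (3x3 intrinsics, pixels), "rvec" (rotation vector, rad) and "tvec" (3), from world to camera coordinates, as OpenCV has them. Camera axes: x right, y down, z forward; pixel columns grow to the right and rows downward; lengths in m; the calibration is good to about 2 mm. The wrist camera is an equidistant fisheye: a pixel r from the principal point sees the ray r / f radians off the axis. A picture is of the moment at which its call begins. There is no depth.
- ctrl.finish_job(): hands the job in, once; it reports no verdict.
The state is a dict: "t": time; "q": joint angles; "dq": joint speeds; "effort": joint torques, N m; "tool_pos": TCP position; "tool_rot": TCP orientation; "contact_force": force on the tool from outside, world axes, zero at the start; "wrist_torque": the same for the moment, N m; "opening": finger opening in m.
Only numpy, scipy, OpenCV 4.12 (cv2) and the standard library are available. Lean on these libraries where they do the work, as an engineer would, in place of code of your own. Each camera call takes 0.05 s, during which the arm holds its last target.

TASK

Lay out the loose castle kit parts on the black display board, whose front is the edge with the blank brass plate. Stand the wide tower storey midway between the ruined wall and the dead tree, with the narrow storey centred on top of it and the pointed roof centred on top of that; stand the wagon squarely behind the ruined wall, about 6 cm from it centre to centre and lengthwise along the board's long side, and the crate stack squarely in front of the tree, also about 6 cm centre to centre. Everything ends upright and at rest, and the paint jar and the glue bottle stay where they are.

Things in the scene. Friction and masses are not known exactly. Their poses are not given: they have to be found in the camera images.
- board: Fixed black display board, 220 (x) by 300 (y) by 10 mm thick, lying on the table. Origin: centre of its underside (board top 10 mm above it). Its -x edge, which faces the robot side, is the front and bears a blank 100 mm brass plate; +x is behind; y runs along the long side. It is turned up to about 0.3 rad.
- ruin: Fixed piece of grey ruined wall glued on the board, running along y: 12 mm thick, 60 mm long, stepped from 48 mm high at its -y end to 14 mm at its +y end, with a small 8 mm stone block 5 mm high in front of its low end. Origin: centre of the wall's underside, on the board's top. Axes parallel to the board's. It stands on the board's middle line (half-way from front to back), 90 mm to the left or to the right of the board's centre.
- tree: Fixed grey dead tree glued on the board: round foot of 16 mm radius, trunk and upright branches within 17 mm of its axis, 72 mm high. Origin: centre of its foot, on the board's top. Axes parallel to the board's. It stands on the same middle line on the other side, 180 mm from the ruin.
- wide_storey: Loose grey round tower storey, the wider one: solid drum 60 mm in diameter, 42 mm high, flat top and bottom, 0.15 kg. Origin: centre of its underside; z up.
- narrow_storey: Loose grey round tower storey, the narrower one: solid drum 46 mm in diameter, 38 mm high, flat top and bottom, 0.09 kg. Origin: centre of its underside; z up.
- roof: Loose grey pointed tower roof, standing on its flat underside: eaves 54 mm in diameter and 4 mm high, a cone up to 16 mm diameter at 22 mm height, then a round upright spire 12 mm in diameter from 22 to 50 mm height, by which it is gripped. 0.05 kg. Origin: centre of its underside; z up.
- wagon: Loose grey four-wheeled wagon with three barrels in it, standing on its wheels: body 70 mm long (x), 44 mm wide (y), its flat sides from 12 to 36 mm height, wheels inside that width below; a short drawbar reaches to x = 49 mm. Gripped across its 44 mm width. 0.08 kg. Origin: under the middle of the body, at the ground; z up. Either end may point either way.
- crates: Loose grey stack of crates in one piece: lower part 44 mm (x) by 32 mm (y) by 30 mm high, a 24 mm square crate on top up to 48 mm height, its centre at x = -4 mm. Gripped across the 32 mm width of the lower part. 0.08 kg. Origin: centre of its underside; z up. It may be set down at any turn.
- jar: Bystander: round paint jar with yellow label and black cap, 60 mm in diameter, 75 mm high. Origin: centre of its underside.
- glue: Bystander: white glue bottle, 52 mm in diameter, tapering to a nozzle, 165 mm high. Origin: centre of its underside.
Things that resemble listed ones, but are neither listed nor needed, are in the scene too. What is shaped like the wide_storey but brown is not meant.

How it is judged:
By the outcome, as a careful person would: the job done as asked, in the order asked, and still so for the second after the job is handed in, with the robot touching nothing.
It also fails if it takes over 128 s, if anything falls off the work surface, if the arm or the gripper's body presses on something with over 40 N, if the wrist force passes 120 N, or if a joint passes its speed limit or range.

## Working session

There is one attempt and no reset: what is moved stays moved. The work goes in short steps, Python scripts to look and compute and a tool call to move; the robot and the scene stay as the last step left them, time stands still between calls to the robot, and variables do not carry over. Pictures are saved under pics/ and viewed, and the job is handed in when it is done.

Besides the shell and the picture viewer there is one more tool, called after "Call:" as name([rows], argument=value, ...), one row to a line, values as JSON. apply_moves: Moves the arm, as the interface text tells. Its arguments: {"type":"object","properties":{"rows":{"type":"array","items":{"type":"array","items":{"type":"number"}}},"grip":{"type":"number"},"squeeze":{"type":"number"}},"required":["rows"]}

```bash
ls; mkdir -p pics; cat > h.py <<'E'
import numpy as np,cv2
from scipy.spatial.transform import Rotation as R
from station import ctrl
def cap(name,fn):
    d=ctrl.get_image(name); cv2.imwrite('pics/%s.png'%fn,d['color']); np.savez('pics/%s.npz'%fn,**{k:np.asarray(d[k]) for k in d}); return d
def ld(fn): return dict(np.load('pics/%s.npz'%fn))
def ray(d,u,v,fish=False):
    K=d['mtx'];x=(u-K[0,2])/K[0,0];y=(v-K[1,2])/K[1,1]
    if fish:
        r=np.hypot(x,y);c=np.array([x/r*np.sin(r),y/r*np.sin(r),np.cos(r)]) if r>1e-9 else np.array([0,0,1.])
    else: c=np.array([x,y,1.])
    Rm=cv2.Rodrigues(np.float64(d['rvec']).reshape(3))[0];t=np.float64(d['tvec']).reshape(3)
    return -Rm.T@t, Rm.T@c
def atz(d,u,v,z,fish=False):
    o,r=ray(d,u,v,fish); return o+r*(z-o[2])/r[2]
def proj(d,P,fish=False):
    P=np.atleast_2d(P).astype(float)
    Rm=cv2.Rodrigues(np.float64(d['rvec']).reshape(3))[0];t=np.float64(d['tvec']).reshape(3)
    c=P@Rm.T+t;K=d['mtx']
    if fish:
        n=np.hypot(c[:,0],c[:,1]);th=np.arctan2(n,c[:,2]);s=th/np.maximum(n,1e-9);xy=c[:,:2]*s[:,None]
    else: xy=c[:,:2]/c[:,2:]
    return xy*[K[0,0],K[1,1]]+[K[0,2],K[1,2]]
E
python3 - <<'E'
from h import *
for n in ['scene','top','wrist']:
    d=cap(n,n+'0');o,r=ray(d,320,200,n=='wrist');print(n,o,r,d['mtx'][0,0])
print(ctrl.get_obs())
E
```

```text
pics
scene [1.18431366 0.14924002 0.47622063] [-0.81571592 -0.22867783 -0.53166713] 363.3903536142067
top [ 0.49802848 -0.01802351  0.88642096] [ 0.04835038 -0.00538704 -0.9988424 ] 373.9580598122338
wrist [0.17353498 0.60515126 0.37226147] [ 0.25107392 -0.10749062 -0.96198111] 309.70691628693146
{'t': 0.15, 'q': array([ 1.06499530e+00,  5.32260505e-02,  1.61394252e+00,  2.02198139e-05,
        1.47599562e+00, -1.18989318e-01]), 'dq': array([ 0.00119259, -0.00289899, -0.0038745 ,  0.0012991 ,  0.00094178,
       -0.00055275]), 'effort': array([ 2.53523267e-04, -3.94239342e+01, -3.70723236e+01, -1.28665188e-04,
        4.59238800e-03, -2.70332706e-06]), 'tool_pos': array([0.23550433, 0.57836448, 0.19365411]), 'tool_rot': array([-6.03727808e-01, -3.08252442e+00,  2.33900415e-03]), 'contact_force': array([-0.22881214,  0.24106062,  0.49524399]), 'wrist_torque': array([0.05535344, 0.00140221, 0.04494419]), 'opening': 0.08521689254931537}
```

View pics/top0.png

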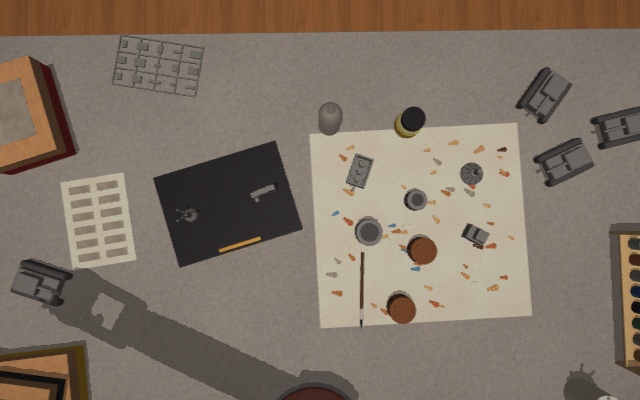

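View pics/scene0.png

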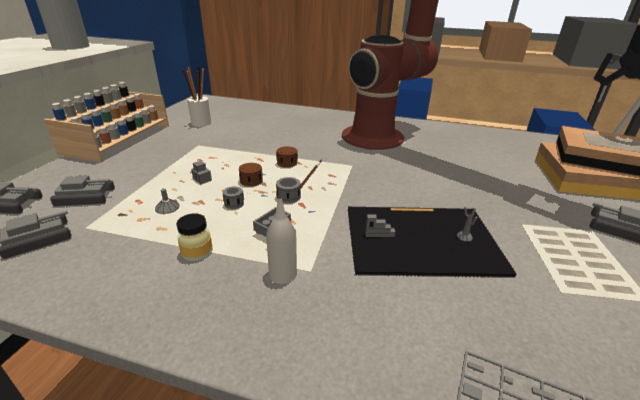

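View pics/wrist0.png

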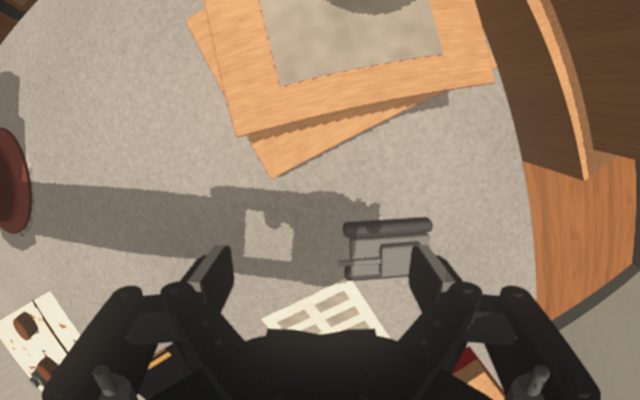

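The top view shows the board with the tree at about (188,214), the ruin at (262,192) and the brass plate at (240,244). The parts lie on the cream mat. I'll enlarge this area.

```bash
python3 - <<'E'
from h import *
im=cv2.imread('pics/top0.png')
cv2.imwrite('pics/c1.png',cv2.resize(im[110:330,310:530],None,fx=2.7,fy=2.7,interpolation=cv2.INTER_CUBIC))
cv2.imwrite('pics/c2.png',cv2.resize(im[130:280,145:310],None,fx=3.9,fy=3.9,interpolation=cv2.INTER_CUBIC))
im=cv2.imread('pics/scene0.png')
cv2.imwrite('pics/c3.png',cv2.resize(im[140:290,90:350],None,fx=3,fy=3,interpolation=cv2.INTER_CUBIC))
E
```

```text
(no output)
```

View pics/c1.png

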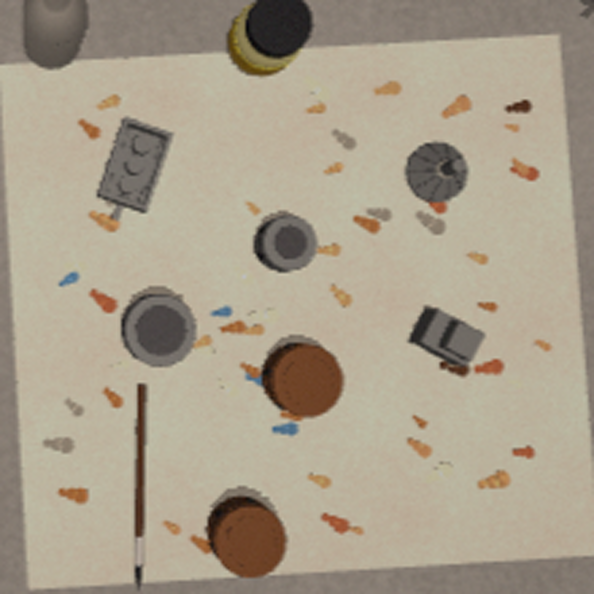

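View pics/c2.png

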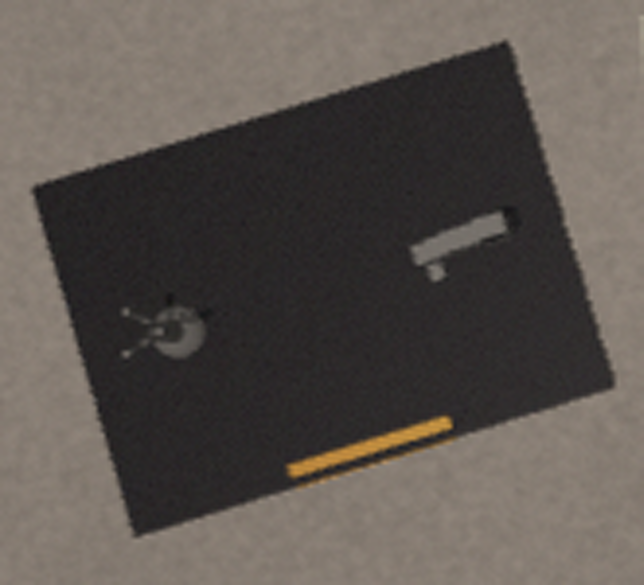

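View pics/c3.png

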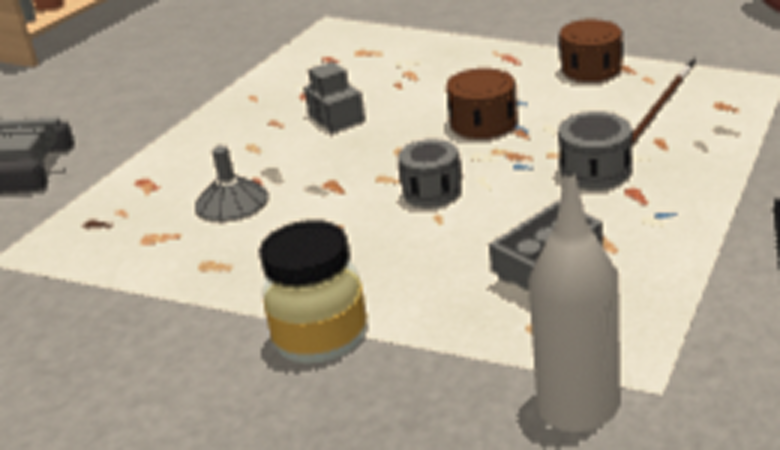

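Candidates for wide_storey: grey drum at top (369,231), brown drums at (422,250) and (401,308). Only the first is grey, and at about 60 mm it is wider than the narrow drum at (416,199). The enlarged crops confirm it. Grey tanks outside the mat are unneeded. Now I'll measure.

```bash
cat > m.py <<'E'
from h import *
d=ld('top0')
c1=lambda x,y:(310+(x+.5)/2.7-.5,110+(y+.5)/2.7-.5)
c2=lambda x,y:(145+(x+.5)/3.9-.5,130+(y+.5)/3.9-.5)
A=lambda c,p,z:atz(d,*c(*p),z)[:2]
B=np.array([A(c2,p,.01) for p in [(35,187),(509,41),(614,383),(136,535)]])
print('board',B.mean(0),[np.linalg.norm(B[i]-B[i-1]) for i in range(4)])
for a,b in [(1,0),(2,3)]:
    v=B[b]-B[a];print('yaw y',np.arctan2(-v[0],v[1]))
for a,b in [(3,0),(2,1)]:
    v=B[b]-B[a];print('yaw x',np.arctan2(v[1],v[0]))
print('plate',A(c2,(371,447),.01))
print('tree',A(c2,(180,333),.014),'ruin',A(c2,(462,238),.03))
print('wide',A(c1,(159,328),.042),np.linalg.norm(A(c1,(122,328),.042)-A(c1,(196,328),.042)))
print('narrow',A(c1,(289,241),.038),np.linalg.norm(A(c1,(260,241),.038)-A(c1,(317,241),.038)))
print('roof',A(c1,(436,172),.004),np.linalg.norm(A(c1,(404,172),.004)-A(c1,(467,172),.004)))
W=np.array([A(c1,p,.036) for p in [(130,118),(173,132),(147,213),(97,197)]])
print('wagon',W.mean(0),[np.linalg.norm(W[i]-W[i-1]) for i in range(4)],[np.arctan2(*(W[b]-W[a])[::-1]) for a,b in [(0,3),(1,2)]])
print('glue',atz(d,330,120,0),'jar',atz(d,411,120,.075))
E
python3 m.py
python3 - <<'E'
from h import *
im=cv2.imread('pics/top0.png')
cv2.imwrite('pics/c4.png',cv2.resize(im[215:255,455:500],None,fx=12,fy=12,interpolation=cv2.INTER_CUBIC))
E
```

```text
board [0.53754918 0.19336764] [np.float64(0.2174944112046448), np.float64(0.2977697844119016), np.float64(0.21623607091726738), np.float64(0.29830567911184536)]
yaw y 0.2857189859802868
yaw y 0.28992987113329793
yaw x 0.28033278015232505
yaw x 0.282767512932646
plate [0.44042527 0.16605673]
tree [0.51045853 0.27833208] ruin [0.56316686 0.10743373]
wide [ 0.4666745  -0.13087781] 0.06186786821450328
narrow [ 0.5377319 -0.242771 ] 0.04814992759376142
roof [ 0.59790615 -0.38314803] 0.055636937724894454
wagon [ 0.60450704 -0.11598673] [np.float64(0.07291897971027939), np.float64(0.0383428451380042), np.float64(0.07243112933733638), np.float64(0.044355016683923734)] [np.float64(2.727090938716567), np.float64(2.809629029154098)]
glue [ 0.73232802 -0.05008377  0.        ] jar [ 0.70975449 -0.22527929  0.075     ]
```

View pics/c4.png

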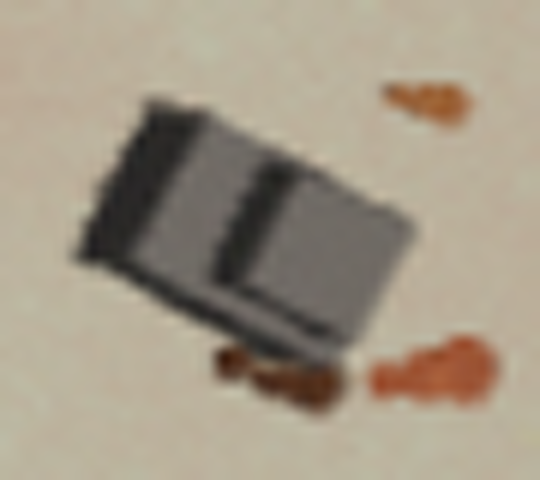

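```bash
cat >> h.py <<'E'
def rows(x,y,z,yaw,obs=None):
    """target TCP with jaw axis (tool y) at world angle yaw (mod pi); tool down -> row numbers"""
    o=obs or ctrl.get_obs(); R0=R.from_rotvec(o['tool_rot']); best=None
    for k in (0,1):
        a=yaw+k*np.pi; ty=np.array([np.cos(a),np.sin(a),0]); tz=np.array([0,0,-1.]); tx=np.cross(ty,tz)
        R1=R.from_matrix(np.c_[tx,ty,tz]); rv=(R0.inv()*R1).as_rotvec()
        p=R0.inv().apply(np.array([x,y,z])-o['tool_pos'])*100
        r=np.r_[p,np.rad2deg(rv)/5]
        n=max(np.linalg.norm(p)/5,np.linalg.norm(r[3:])*5/8.59)
        # joint6 estimate
        print('k',k,np.round(r,2).tolist(),'min rows %.1f'%n,'turn deg %.0f'%np.rad2deg(np.linalg.norm(rv)))
    print('q',np.round(o['q'],2),'t',o['t'])
def st():
    o=ctrl.get_obs();M=R.from_rotvec(o['tool_rot']).as_matrix()
    print('t %.2f'%o['t'],'pos',np.round(o['tool_pos'],4),'yaw_y',round(float(np.arctan2(M[1,1],M[0,1])),4),'open',round(o['opening'],4),'F',np.round(o['contact_force'],1),'q',np.round(o['q'],2))
E
python3 - <<'E'
from h import *
st()
rows(.5375,.1934,.28,.285)
rows(.5375,.1934,.28,.285+np.pi/2)
d=ld('wrist0');print(proj(d,[ctrl.get_obs()['tool_pos'],ctrl.get_obs()['tool_pos']-[0,0,.19]],True))
E
```

```text
t 0.15 pos [0.2355 0.5784 0.1937] yaw_y 1.184 open 0.0852 F [-0.2  0.2  0.5] q [ 1.06  0.05  1.61  0.    1.48 -0.12]
k 0 [-42.49, -24.27, -8.61, -0.02, 0.01, 10.3] min rows 9.9 turn deg 52
k 1 [-42.49, -24.27, -8.61, -0.01, -0.02, -25.7] min rows 15.0 turn deg 128
q [ 1.06  0.05  1.61  0.    1.48 -0.12] t 0.15
k 0 [-42.49, -24.27, -8.61, -0.02, -0.01, -7.7] min rows 9.9 turn deg 38
k 1 [-42.49, -24.27, -8.61, -0.01, 0.02, 28.3] min rows 16.5 turn deg 142
q [ 1.06  0.05  1.61  0.    1.48 -0.12] t 0.15
[[319.13774985 226.23714445]
 [320.35022369 170.42811617]]
```

Call:
apply_moves([
  [-42.5,-24.3,-8.6,0,0,-7.7],
  [-42.5,-24.3,-8.6,0,0,-7.7],
  [-42.5,-24.3,-8.6,0,0,-7.7],
  [-42.5,-24.3,-8.6,0,0,-7.7],
  [-42.5,-24.3,-8.6,0,0,-7.7],
  [-42.5,-24.3,-8.6,0,0,-7.7],
  [-42.5,-24.3,-8.6,0,0,-7.7],
  [-42.5,-24.3,-8.6,0,0,-7.7],
  [-42.5,-24.3,-8.6,0,0,-7.7],
  [-42.5,-24.3,-8.6,0,0,-7.7],
  [-42.5,-24.3,-8.6,0,0,-7.7],
  [-42.5,-24.3,-8.6,0,0,-7.7],
  [-42.5,-24.3,-8.6,0,0,-7.7],
  [-42.5,-24.3,-8.6,0,0,-7.7],
], grip=0)

```text
t: 1.55
tool_pos: [0.5364, 0.1944, 0.2794]
tool_rot: [0.449, -3.107, 0.002]
contact_force: [-0.9, 0.5, 0.4]
opening: 0.0854
```

```bash
python3 - <<'E'
from h import *
st();d=cap('wrist','w1');st()
c,s=np.cos(.285),np.sin(.285)
rows(.4667,-.1309,.20,.285)
rows(.4667,-.1309,.20,.285+np.pi/2)
E
```

```text
t 1.55 pos [0.5364 0.1944 0.2794] yaw_y 1.858 open 0.0854 F [-0.9  0.5  0.4] q [ 0.22 -0.11  1.63 -0.    1.62 -1.64]
t 1.60 pos [0.5365 0.1944 0.2795] yaw_y 1.8582 open 0.0854 F [-1.   0.4  0.6] q [ 0.22 -0.11  1.63 -0.    1.62 -1.64]
k 0 [15.9, -29.21, 8.0, -0.02, -0.01, 18.03] min rows 10.5 turn deg 90
k 1 [15.9, -29.21, 8.0, 0.01, -0.02, -17.97] min rows 10.5 turn deg 90
q [ 0.22 -0.11  1.63 -0.    1.62 -1.64] t 1.6
k 0 [15.9, -29.21, 8.0, -0.01, -0.02, 0.03] min rows 6.8 turn deg 0
k 1 [15.9, -29.21, 8.0, 0.03, -0.01, -35.97] min rows 20.9 turn deg 180
q [ 0.22 -0.11  1.63 -0.    1.62 -1.64] t 1.6
```

View pics/w1.png

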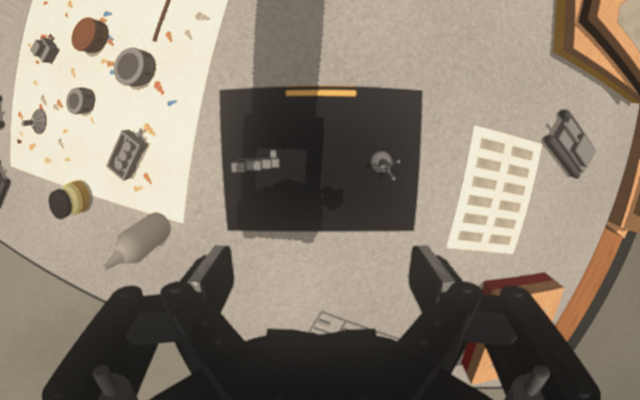

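The wrist view shows the board corners at about (221,90), (422,91), (415,230) and (229,230), with the tree at (381,163) and the ruin at (255,164). I'll overlay the model prediction on it.

```bash
cat > ov.py <<'E'
from h import *
def boardpts(bx,by,yaw):
    c,s=np.cos(yaw),np.sin(yaw);M=np.array([[c,-s],[s,c]])
    f=lambda x,y,z:np.r_[M@[x,y]+[bx,by],z]
    L={}
    L['board']=[f(x,y,.01) for x,y in [(-.11,-.15),(.11,-.15),(.11,.15),(-.11,.15)]]
    L['ruin']=[f(x,-.09+y,.01) for x,y in [(-.006,-.03),(.006,-.03),(.006,.03),(-.006,.03)]]
    L['ruintop']=[f(x,-.09+y,.058) for x,y in [(-.006,-.03),(.006,-.03)]]
    L['tree']=[f(.016*np.cos(a),.09+.016*np.sin(a),.01) for a in np.linspace(0,6.28,24)]
    return L
def draw(fn,polys,box,k,out,fish):
    d=ld(fn);x0,y0,x1,y1=box
    im=cv2.resize(d['color'][y0:y1,x0:x1],None,fx=k,fy=k,interpolation=cv2.INTER_CUBIC)
    for P in polys:
        p=(proj(d,P,fish)-[x0,y0]+.5)*k-.5
        cv2.polylines(im,[np.int32(np.round(p*16))],True,(0,255,0),1,cv2.LINE_AA,4)
    cv2.imwrite('pics/%s.png'%out,im)
E
python3 - <<'E'
from ov import *
L=boardpts(.5375,.1934,.285).values()
draw('w1',L,(205,75,435,245),3,'o1',True)
draw('top0',L,(145,130,310,280),4,'o2',False)
E
```

```text
(no output)
```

View pics/o1.png

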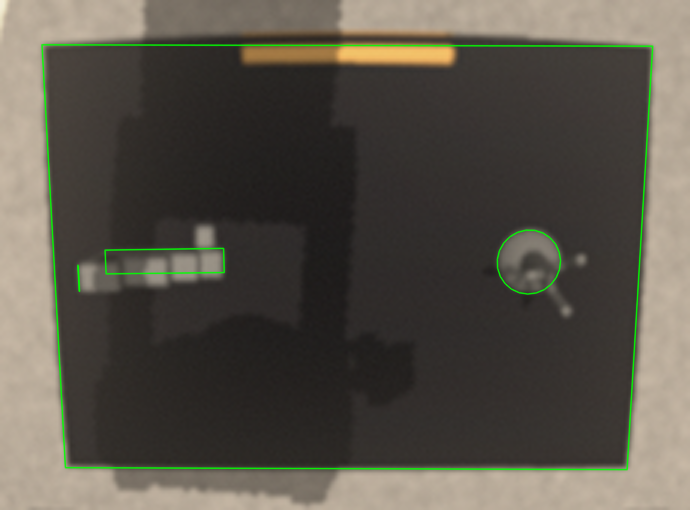

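View pics/o2.png

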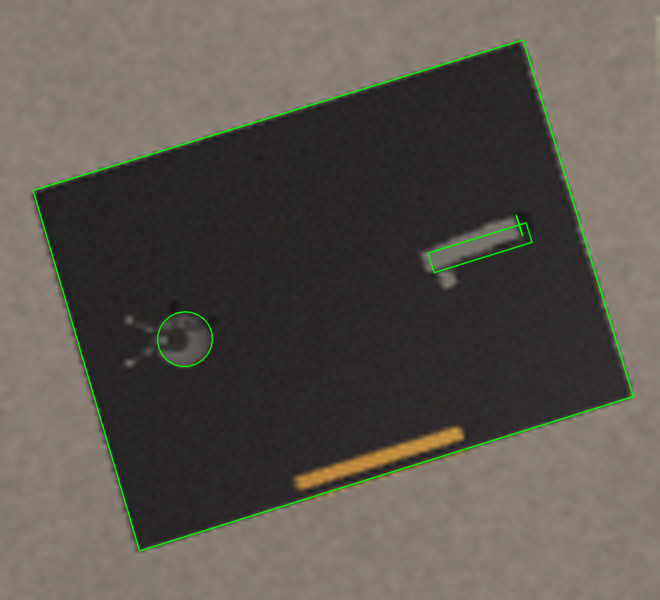

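The fit agrees in both cameras to about 1 mm: board at (0.5375, 0.1934), yaw 0.285, front at −x, ruin on the −y side. Next I'll move above the wide storey.

Call:
apply_moves([
  [15.9,-29.2,6,0,0,0],
  [15.9,-29.2,6,0,0,0],
  [15.9,-29.2,6,0,0,0],
  [15.9,-29.2,6,0,0,0],
  [15.9,-29.2,6,0,0,0],
  [15.9,-29.2,6,0,0,0],
  [15.9,-29.2,6,0,0,0],
  [15.9,-29.2,6,0,0,0],
  [15.9,-29.2,6,0,0,0],
  [15.9,-29.2,6,0,0,0],
])

```text
t: 2.6
tool_pos: [0.4671, -0.1293, 0.2204]
tool_rot: [0.453, -3.108, 0.001]
contact_force: [-1.6, 0.4, -0.5]
opening: 0.0857
```

```bash
cat >> ov.py <<'E'
def circ(x,y,r,z): return np.array([[x+r*np.cos(a),y+r*np.sin(a),z] for a in np.linspace(0,6.2,40)])
def box(x,y,yaw,lx,ly,z,ox=0):
    c,s=np.cos(yaw),np.sin(yaw)
    return np.array([[x+c*(a+ox)-s*b,y+s*(a+ox)+c*b,z] for a,b in [(-lx/2,-ly/2),(lx/2,-ly/2),(lx/2,ly/2),(-lx/2,ly/2)]])
E
cat > objs.py <<'E'
from ov import *
wide=(.4667,-.1309);nar=(.5377,-.2428);roof=(.598,-.383);wag=(.6045,-.116,-.37);cr=(.505,-.39,-.45)
def L():
    return [circ(*wide,.03,.042),circ(*wide,.03,0),circ(*nar,.023,.038),circ(*nar,.023,0),circ(*roof,.027,.002),circ(*roof,.006,.05),
     box(*wag,.07,.044,.036),box(*wag,.07,.044,.012),box(*cr,.044,.032,0),box(*cr,.044,.032,.03),box(*cr,.024,.024,.048,-.004)]
E
python3 - <<'E'
from objs import *
st();cap('wrist','w2')
draw('w2',L(),(100,0,500,300),2,'o3',True)
draw('top0',L(),(330,140,500,280),4.5,'o4',False)
E
```

```text
t 2.60 pos [ 0.4671 -0.1293  0.2204] yaw_y 1.8604 open 0.0857 F [-1.6  0.4 -0.5] q [-0.42 -0.31  1.9  -0.    1.55 -2.28]
```

View pics/o3.png

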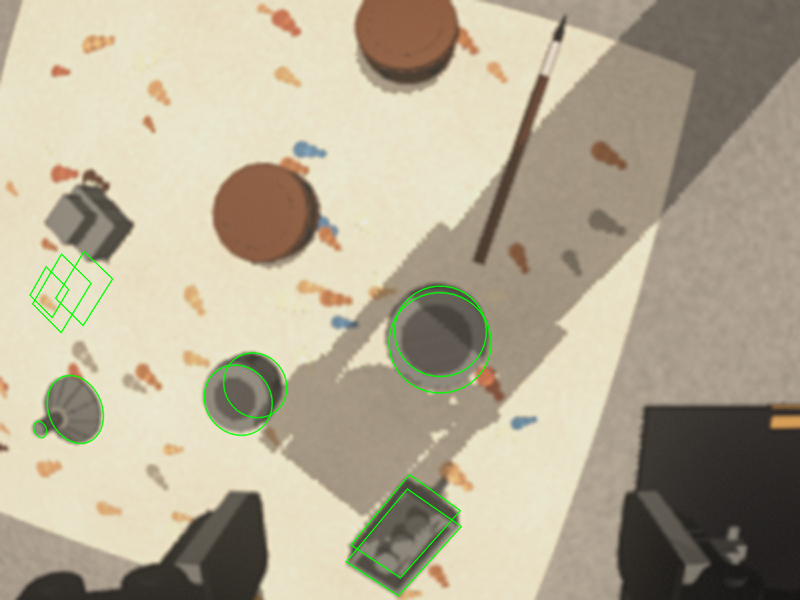

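View pics/o4.png

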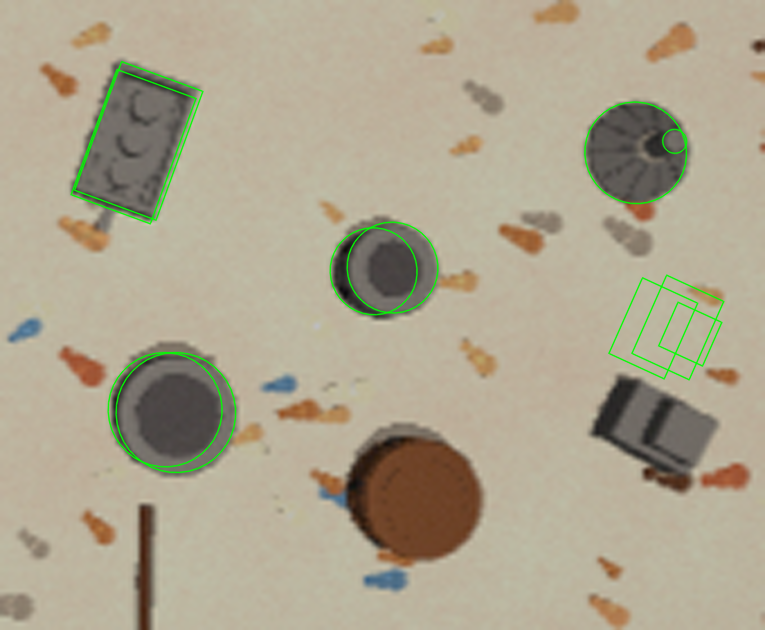

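```bash
python3 - <<'E'
from h import *
rows(.4665,-.1311,.003,.285+np.pi/2)
E
```

```text
k 0 [0.1, -0.13, 21.74, -0.01, -0.01, 0.06] min rows 4.3 turn deg 0
k 1 [0.1, -0.13, 21.74, 0.02, -0.02, -35.94] min rows 20.9 turn deg 180
q [-0.42 -0.31  1.9  -0.    1.55 -2.28] t 2.65
```

Call:
apply_moves([
  [0.1,-0.13,5,0,0,0],
  [0.1,-0.13,10,0,0,0],
  [0.1,-0.13,14,0,0,0],
  [0.1,-0.13,17.5,0,0,0],
  [0.1,-0.13,20,0,0,0],
  [0.1,-0.13,21.2,0,0,0],
  [0.1,-0.13,21.7,0,0,0],
  [0.1,-0.13,21.7,0,0,0],
  [0.1,-0.13,21.7,0,0,0],
])

```text
t: 3.55
tool_pos: [0.4679, -0.1314, 0.0052]
tool_rot: [-0.455, 3.107, -0.004]
contact_force: [-0.1, 0.4, -0.4]
opening: 0.0856
```

Call:
apply_moves([
  [0,0,0,0,0,0],
  [0,0,0,0,0,0],
  [0,0,0,0,0,0],
  [0,0,0,0,0,0],
  [0,0,0,0,0,0],
  [0,0,0,0,0,0],
  [0,0,0,0,0,0],
  [0,0,0,0,0,0],
], grip=1, squeeze=20)

```text
t: 4.35
tool_pos: [0.4681, -0.1314, 0.0053]
tool_rot: [-0.455, 3.107, -0.004]
contact_force: [0.5, 1.9, 3.3]
opening: 0.0001
```

```bash
python3 - <<'E'
from h import *
st();cap('wrist','w3')
E
```

```text
t 4.35 pos [ 0.4681 -0.1314  0.0053] yaw_y 1.8613 open 0.0001 F [0.5 1.9 3.3] q [-0.43 -0.08  2.08 -0.    1.14 -2.29]
```

View pics/w3.png

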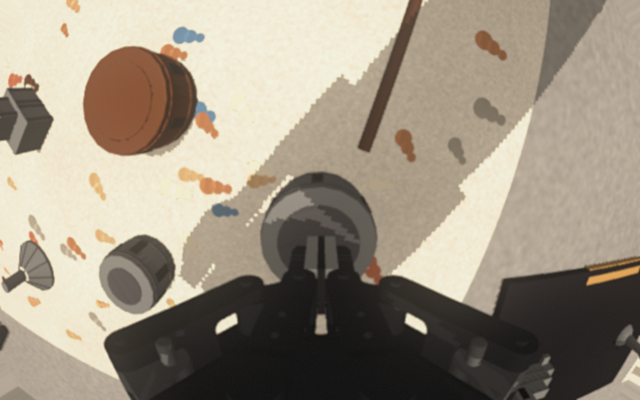

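```bash
python3 - <<'E'
from objs import *
o=ctrl.get_obs();d=ld('w3');print(proj(d,[o['tool_pos'],o['tool_pos']+[0,0,.04]],True), atz(d,319,232,.042,True),atz(d,319,250,.042,True))
cap('top','t3');cap('scene','s3')
draw('w3',[circ(.4667,-.1309,.03,.042),circ(.4667,-.1309,.03,0)],(200,140,440,320),3,'o5',True)
im=cv2.imread('pics/s3.png');cv2.imwrite('pics/o6.png',cv2.resize(im[120:270,150:400],None,fx=3,fy=3,interpolation=cv2.INTER_CUBIC))
E
```

```text
[[320.12254334 225.32676317]
 [319.63519002 253.64415766]] [ 0.45836343 -0.13467526  0.042     ] [ 0.46777522 -0.13187614  0.042     ]
```

View pics/o5.png

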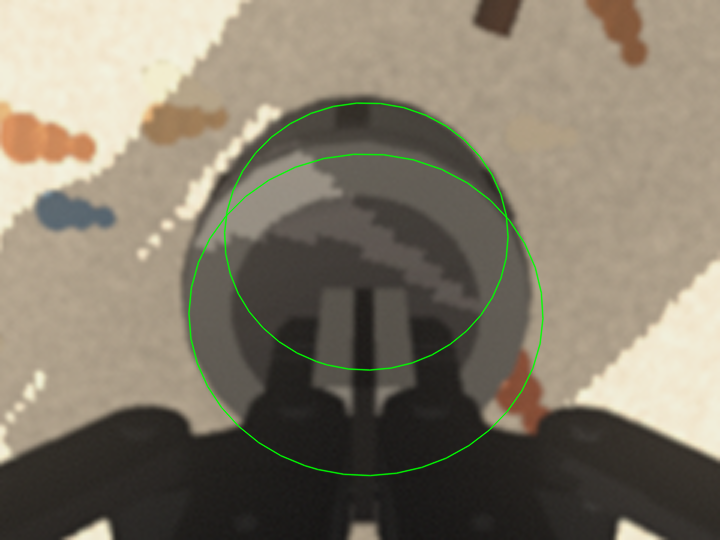

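View pics/o6.png

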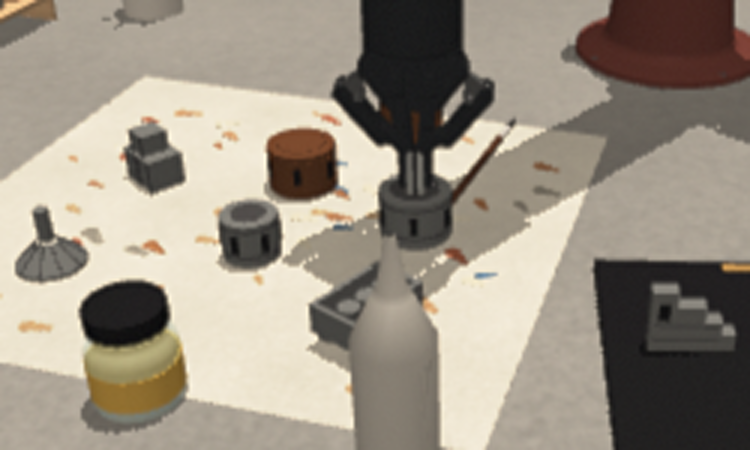

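```bash
python3 - <<'E'
from objs import *
o=ctrl.get_obs();p=o['tool_pos'];print(o['opening'],p)
x,y=.4667,-.1309
P=[circ(x,y,.03,0),circ(x,y,.03,.042)]+[circ(p[0],p[1],.003,p[2]+h) for h in (0,.02,.04,.06)]
draw('s3',P,(250,150,330,220),8,'o7',False)
d=ld('s3');print(proj(d,p))
draw('t3',P,(340,200,400,260),8,'o8',False)
E
```

```text
-0.00031226185658416345 [ 0.46811791 -0.1314263   0.00537773]
[[288.97009269 195.99219317]]
```

View pics/o7.png

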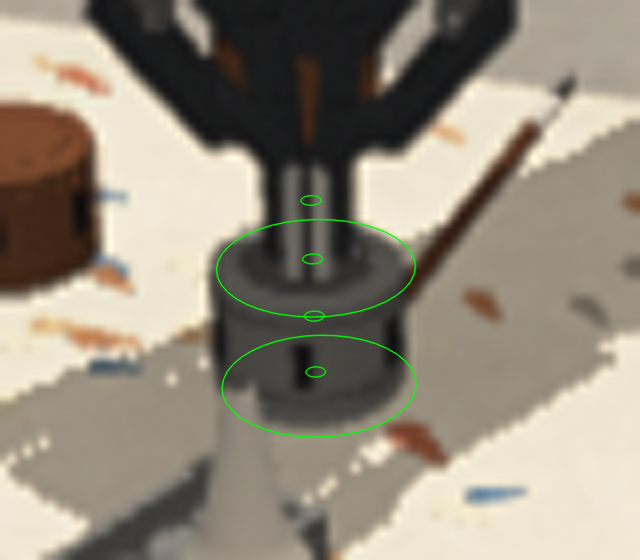

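View pics/o8.png

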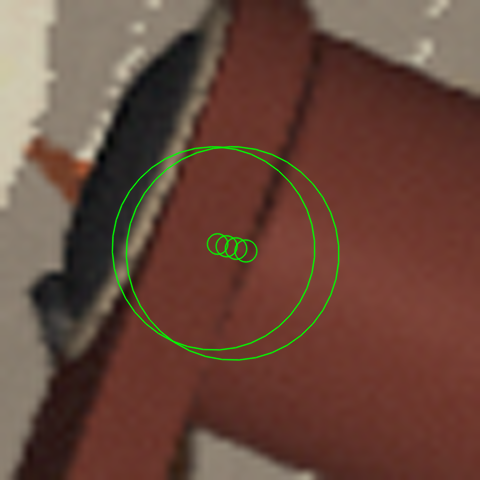

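The grasp failed: the jaws shut fully (opening 0), and the fingertips appear over the drum top at wrist (320,236). I'll raise the arm slowly with the jaws shut and look again.

Call:
apply_moves([
  [0,0,-1,0,0,0],
  [0,0,-2,0,0,0],
  [0,0,-4,0,0,0],
  [0,0,-6,0,0,0],
  [0,0,-6,0,0,0],
  [0,0,-6,0,0,0],
])

```text
t: 5.1
tool_pos: [0.4683, -0.1316, 0.0659]
tool_rot: [-0.454, 3.106, -0.006]
contact_force: [-0.1, -0.4, -0.2]
opening: -0.0001
```

```bash
python3 - <<'E'
from objs import *
st();cap('wrist','w4');cap('scene','s4');o=ctrl.get_obs();p=o['tool_pos']
x,y=.4667,-.1309
P=[circ(x,y,.03,0),circ(x,y,.03,.042)]+[circ(p[0],p[1],.003,p[2]+h) for h in (0,.02,.04,.06)]
draw('s4',P,(250,150,330,220),7,'o9',False)
draw('w4',P,(200,140,440,320),3,'o10',True)
E
```

```text
t 5.10 pos [ 0.4683 -0.1316  0.0659] yaw_y 1.8613 open -0.0001 F [-0.1 -0.4 -0.2] q [-0.43 -0.17  2.05 -0.    1.26 -2.29]
```

View pics/o9.png

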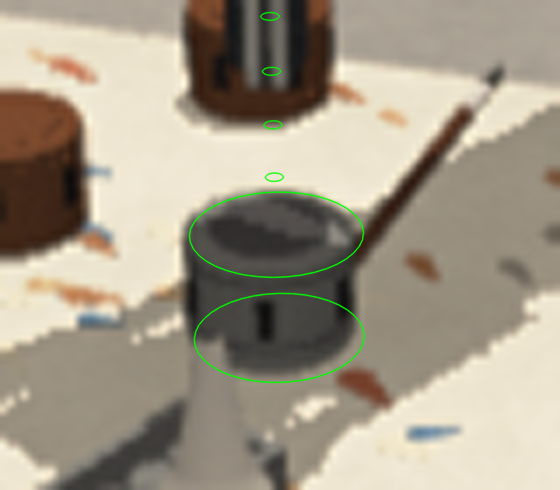

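View pics/o10.png

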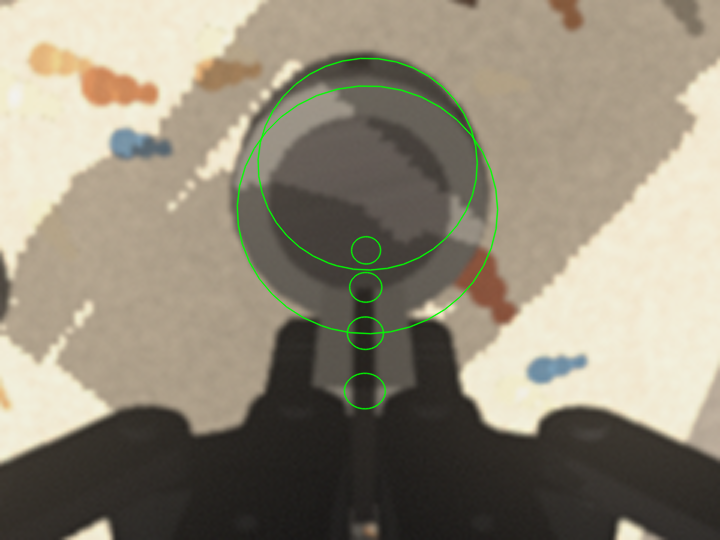

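```bash
python3 - <<'E'
from objs import *
p=ctrl.get_obs()['tool_pos'];print(p,ctrl.get_obs()['tool_rot'])
d=ld('s4');x0,y0=250,150
for v in (86,90,94):
    u=(268+.5)/7-.5+x0;vv=(v+.5)/7-.5+y0
    best=min(np.linspace(0,.1,201),key=lambda z:abs(proj(d,[p[0],p[1],z])[0,1]-vv));print('scene z',best,best-p[2],proj(d,[p[0],p[1],best]),u)
w=ld('w4');tx=R.from_rotvec(ctrl.get_obs()['tool_rot']).as_matrix()[:,0];print('tx',tx)
for off in (-.011,0,.011):
  vv=(288+.5)/3-.5+140
  best=min(np.linspace(0,.15,301),key=lambda z:abs(proj(w,p*[1,1,0]+tx*[off,off,0]+[0,0,z],True)[0,1]-vv));print('wrist',off,best-p[2])
im=cv2.imread('pics/s4.png');cv2.imwrite('pics/o11.png',cv2.resize(im[60:230,220:370],None,fx=4,fy=4,interpolation=cv2.INTER_CUBIC))
E
```

```text
[ 0.46716314 -0.13100435  0.06426933] [-4.54611355e-01  3.10825768e+00 -3.05360617e-03]
scene z 0.0985 0.03423067005451491 [[288.35205014 161.91416107]] 287.85714285714283
scene z 0.097 0.03273067005451491 [[288.36759795 162.49076309]] 287.85714285714283
scene z 0.0955 0.03123067005451491 [[288.38311753 163.06631853]] 287.85714285714283
tx [-9.58112531e-01 -2.86391999e-01  2.02800151e-05]
wrist -0.011 -0.00576932994548509
wrist 0 0.020730670054514913
wrist 0.011 0.04673067005451491
```

View pics/o11.png

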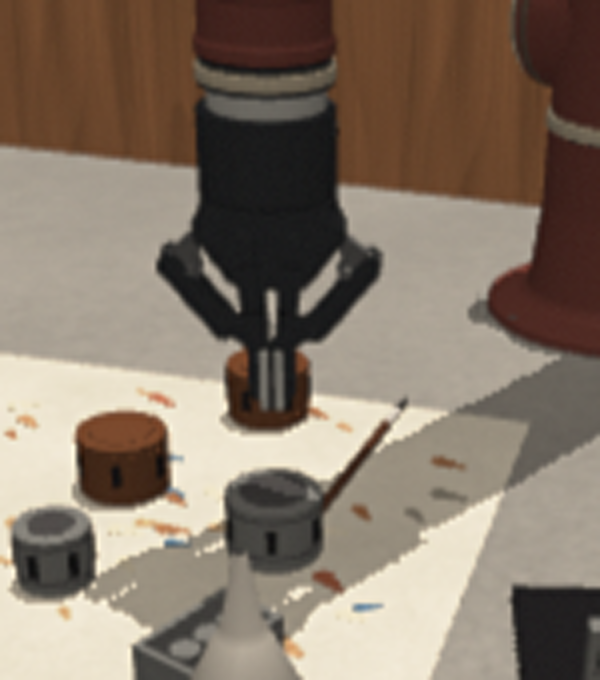

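The shut fingertips show up about 2–3 cm above the reported TCP, so the jaws closed on top of the drum. Before I go on, I'll check the tool geometry on a free patch of table.

```bash
python3 - <<'E'
from h import *
for i in range(3): st()
rows(.50,.02,.03,.285)
E
```

```text
t 5.20 pos [ 0.4672 -0.131   0.0643] yaw_y 1.8613 open -0.0002 F [ 0.2 -0.1 -0.4] q [-0.43 -0.17  2.05 -0.    1.26 -2.29]
t 5.20 pos [ 0.4672 -0.131   0.0643] yaw_y 1.8613 open -0.0002 F [ 0.2 -0.1 -0.4] q [-0.43 -0.17  2.05 -0.    1.26 -2.29]
t 5.20 pos [ 0.4672 -0.131   0.0643] yaw_y 1.8613 open -0.0002 F [ 0.2 -0.1 -0.4] q [-0.43 -0.17  2.05 -0.    1.26 -2.29]
k 0 [-7.47, 13.53, 3.4, -0.02, 0.02, 18.06] min rows 10.5 turn deg 90
k 1 [-7.47, 13.53, 3.4, -0.02, -0.02, -17.94] min rows 10.4 turn deg 90
q [-0.43 -0.17  2.05 -0.    1.26 -2.29] t 5.2
```

Call:
apply_moves([
  [-7.5,13.5,-1,0,0,2],
  [-7.5,13.5,-1,0,0,4],
  [-7.5,13.5,-1,0,0,6],
  [-7.5,13.5,-1,0,0,8],
  [-7.5,13.5,0,0,0,10],
  [-7.5,13.5,1,0,0,12],
  [-7.5,13.5,2,0,0,14],
  [-7.5,13.5,3,0,0,16],
  [-7.5,13.5,3.4,0,0,18],
  [-7.5,13.5,3.4,0,0,18],
  [-7.5,13.5,3.4,0,0,18],
  [-7.5,13.5,3.4,0,0,18],
])

```text
t: 6.4
tool_pos: [0.4992, 0.0198, 0.0285]
tool_rot: [-1.876, -2.519, 0.004]
contact_force: [-0.3, 0.7, 0.3]
opening: 0.0001
```

```bash
python3 - <<'E'
from objs import *
st();cap('wrist','w5');cap('scene','s5');st();p=ctrl.get_obs()['tool_pos']
P=[circ(p[0],p[1],.003,p[2]+h) for h in (0,.02,.04,.06)]
c=proj(ld('s5'),p)[0].astype(int)
draw('s5',P,(c[0]-40,c[1]-45,c[0]+40,c[1]+25),8,'o12',False)
draw('w5',P,(200,140,440,320),3,'o13',True)
E
```

```text
t 6.40 pos [0.4992 0.0198 0.0285] yaw_y 0.2907 open 0.0001 F [-0.3  0.7  0.3] q [-0.11 -0.08  2.04 -0.    1.19 -0.4 ]
t 6.50 pos [0.4997 0.0198 0.029 ] yaw_y 0.2932 open -0.0001 F [-0.   0.3 -0.4] q [-0.11 -0.08  2.04 -0.    1.19 -0.4 ]
```

View pics/o12.png

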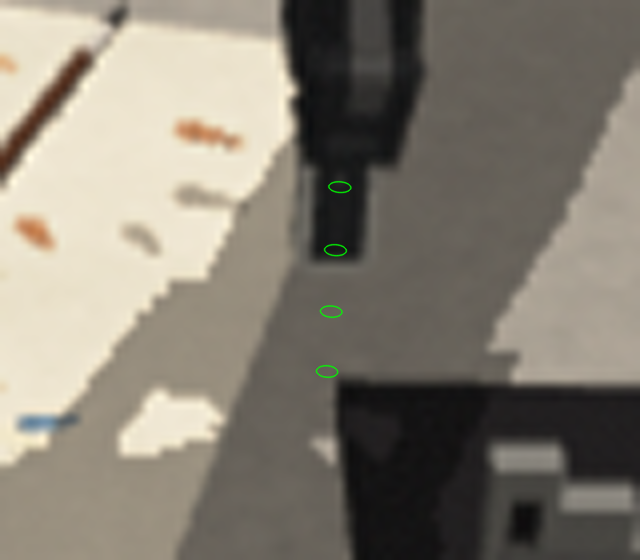

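View pics/o13.png

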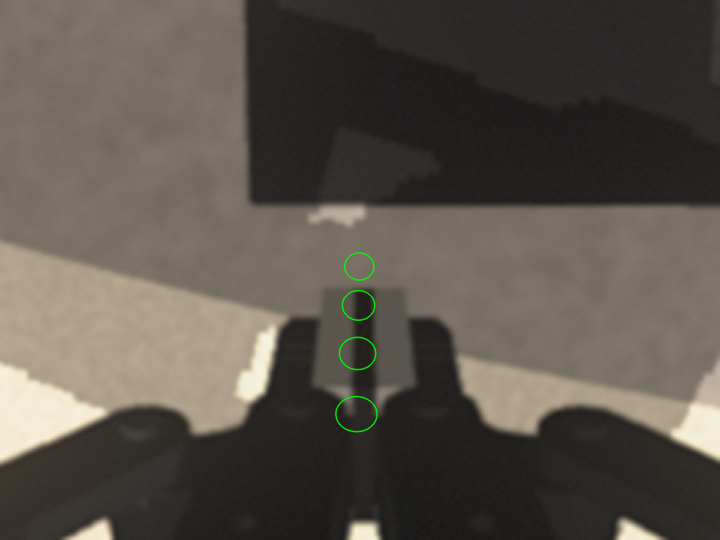

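Call:
apply_moves([
  [0,0,0.8,0,0,0],
  [0,0,1.6,0,0,0],
  [0,0,2.4,0,0,0],
  [0,0,2.8,0,0,0],
  [0,0,2.8,0,0,0],
])

```text
t: 7.0
tool_pos: [0.4987, 0.0199, -0.0002]
tool_rot: [-1.872, -2.521, 0.005]
contact_force: [-0.0, 0.4, 0.1]
opening: -0.0001
```

Call:
apply_moves([
  [0,0,0.3,0,0,0],
  [0,0,0.6,0,0,0],
  [0,0,0.9,0,0,0],
  [0,0,1.2,0,0,0],
  [0,0,1.2,0,0,0],
])

```text
t: 7.5
tool_pos: [0.4983, 0.0199, -0.0127]
tool_rot: [-1.871, -2.52, 0.006]
contact_force: [0.5, -0.4, -0.0]
opening: -0.0003
```

Call:
apply_moves([
  [0,0,0.3,0,0,0],
  [0,0,0.6,0,0,0],
  [0,0,0.8,0,0,0],
  [0,0,0.8,0,0,0],
])

```text
t: 7.9
tool_pos: [0.4978, 0.0199, -0.0211]
tool_rot: [-1.871, -2.52, 0.006]
contact_force: [-0.7, -0.5, 0.1]
opening: -0.0003
```

Call:
apply_moves([
  [0,0,0.2,0,0,0],
  [0,0,0.4,0,0,0],
  [0,0,0.4,0,0,0],
])

```text
t: 8.2
tool_pos: [0.4975, 0.0199, -0.0255]
tool_rot: [-1.871, -2.519, 0.007]
contact_force: [0.2, -0.3, 0.3]
opening: -0.0003
```

```bash
python3 - <<'E'
from objs import *
st();cap('wrist','w6');cap('scene','s6');st();p=ctrl.get_obs()['tool_pos']
P=[circ(p[0],p[1],.003,p[2]+h) for h in (0.03,)]
c=proj(ld('s6'),p)[0].astype(int)
draw('s6',P,(c[0]-40,c[1]-45,c[0]+40,c[1]+25),8,'o14',False)
E
```

```text
t 8.20 pos [ 0.4975  0.0199 -0.0255] yaw_y 0.2934 open -0.0003 F [ 0.2 -0.3  0.3] q [-0.11  0.01  2.06 -0.    1.08 -0.4 ]
t 8.30 pos [ 0.4978  0.0199 -0.0252] yaw_y 0.2934 open 0.0003 F [ 0.1 -0.6 -0.4] q [-0.11  0.01  2.06 -0.    1.08 -0.4 ]
```

View pics/o14.png

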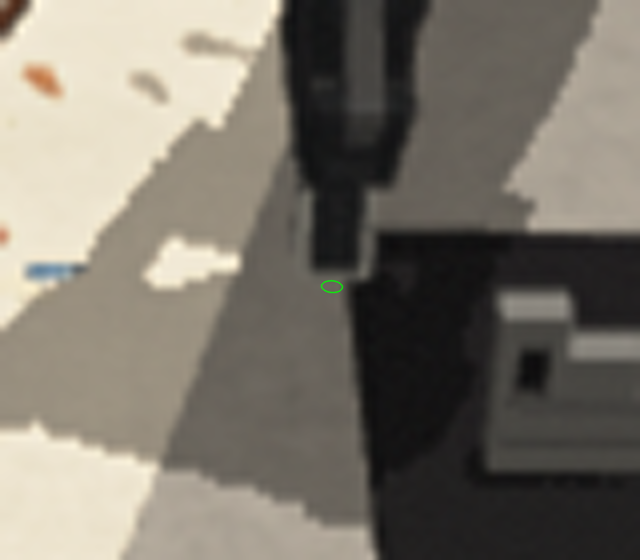

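Call:
apply_moves([
  [0,0,0.15,0,0,0],
  [0,0,0.3,0,0,0],
  [0,0,0.3,0,0,0],
])

```text
t: 8.6
tool_pos: [0.4982, 0.0199, -0.0269]
tool_rot: [-1.871, -2.519, 0.007]
contact_force: [-3.8, -0.2, 9.5]
opening: 0.0001
```

Call:
apply_moves([
  [0,0,0.15,0,0,0],
  [0,0,0.3,0,0,0],
  [0,0,0.3,0,0,0],
])

```text
t: 8.9
tool_pos: [0.4983, 0.0199, -0.0271]
tool_rot: [-1.869, -2.518, 0.009]
contact_force: [-11.3, 0.7, 21.3]
opening: -0.0001
```

Shut fingertips touch the table at a reported z of −0.0265. So the reported TCP sits 26.5 mm beyond the real tips, and every height has to be corrected by that much. The lateral offset is about 0. I'll go back over the wide storey with the jaws open and measure it again.

Call:
apply_moves([
  [0,0,-4,0,0,0],
  [0,0,-9,0,0,0],
  [0,0,-13,0,0,0],
  [0,0,-15,0,0,0],
  [0,0,-15,0,0,0],
], grip=0)

```text
t: 9.4
tool_pos: [0.5025, 0.0198, 0.1275]
tool_rot: [1.871, 2.521, -0.002]
contact_force: [0.1, -0.3, -0.1]
opening: 0.072
```

```bash
python3 - <<'E'
from objs import *
cap('top','t6')
rows(.46,-.132,.12,.285)
P=[circ(.46,-.134,.03,.042),circ(.46,-.134,.03,0)]
draw('t6',P,(330,190,410,270),7,'o15',False)
draw('s6',P,(250,150,330,220),7,'o16',False)
E
```

```text
k 0 [-13.36, -8.3, 0.51, -0.05, 0.01, 0.1] min rows 3.1 turn deg 1
k 1 [-13.36, -8.3, 0.51, -0.01, -0.08, -35.9] min rows 20.9 turn deg 179
q [-0.11 -0.19  1.96 -0.    1.37 -0.4 ] t 9.45
```

View pics/o15.png

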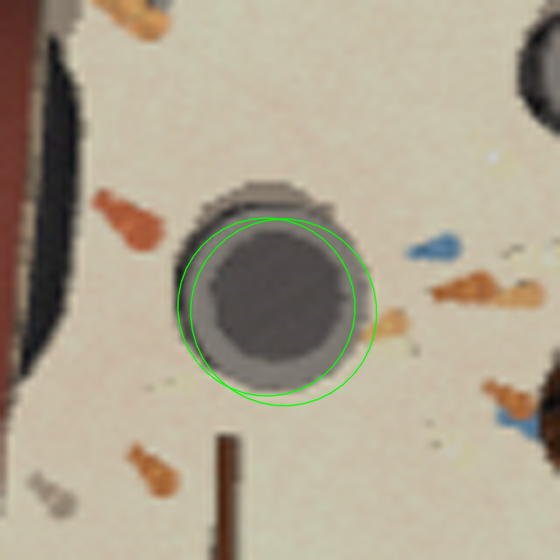

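View pics/o16.png

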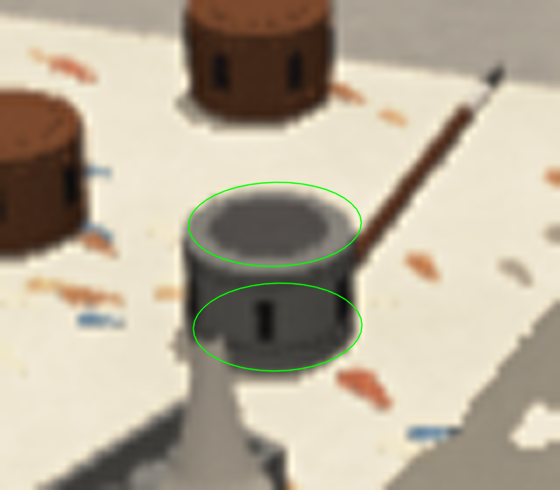

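The drum hasn't moved: it is still at (0.4665, −0.131). I'll turn the jaws across and descend with the corrected heights.

```bash
python3 - <<'E'
from objs import *
rows(.4665,-.131,.06,.285+np.pi/2)
E
```

```text
k 0 [-13.45, -7.63, 6.5, -0.04, -0.03, -17.9] min rows 10.4 turn deg 89
k 1 [-13.45, -7.63, 6.5, -0.03, 0.04, 18.1] min rows 10.5 turn deg 91
q [-0.11 -0.19  1.96 -0.    1.37 -0.4 ] t 9.45
```

Call:
apply_moves([
  [-13.45,-7.6,0,0,0,-17.9],
  [-13.45,-7.6,0,0,0,-17.9],
  [-13.45,-7.6,0,0,0,-17.9],
  [-13.45,-7.6,0,0,0,-17.9],
  [-13.45,-7.6,0,0,0,-17.9],
  [-13.45,-7.6,0,0,0,-17.9],
  [-13.45,-7.6,0,0,0,-17.9],
  [-13.45,-7.6,1,0,0,-17.9],
  [-13.45,-7.6,2,0,0,-17.9],
  [-13.45,-7.6,4,0,0,-17.9],
  [-13.45,-7.6,6,0,0,-17.9],
  [-13.45,-7.6,6.5,0,0,-17.9],
  [-13.45,-7.6,6.5,0,0,-17.9],
  [-13.45,-7.6,6.5,0,0,-17.9],
])

```text
t: 10.85
tool_pos: [0.4667, -0.1309, 0.06]
tool_rot: [0.443, -3.106, 0.002]
contact_force: [1.5, 0.6, -0.3]
opening: 0.0858
```

```bash
python3 - <<'E'
from objs import *
st();rows(.4665,-.131,-.025,.285+np.pi/2);cap('wrist','w7')
draw('w7',[circ(.4665,-.131,.03,.042),circ(.4665,-.131,.03,0)],(180,120,460,320),2.8,'o17',True)
E
```

```text
t 10.85 pos [ 0.4667 -0.1309  0.06  ] yaw_y 1.8544 open 0.0858 F [ 1.5  0.6 -0.3] q [-0.43 -0.16  2.05 -0.    1.25 -2.28]
k 0 [-0.01, 0.0, 8.5, -0.0, -0.05, -0.02] min rows 1.7 turn deg 0
k 1 [-0.01, 0.0, 8.5, -0.08, 0.01, 35.98] min rows 20.9 turn deg 180
q [-0.43 -0.16  2.05 -0.    1.25 -2.28] t 10.85
```

View pics/o17.png

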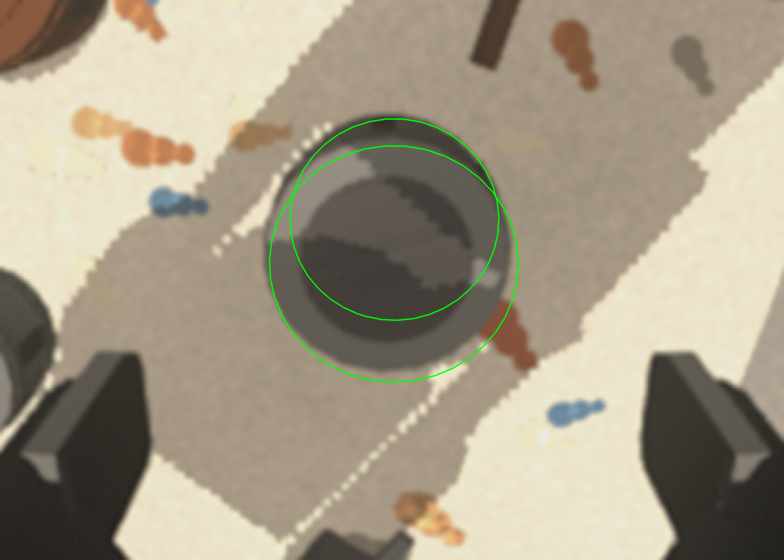

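Call:
apply_moves([
  [0,0,2.5,0,0,0],
  [0,0,5,0,0,0],
  [0,0,7,0,0,0],
  [0,0,8,0,0,0],
  [0,0,8.5,0,0,0],
  [0,0,8.5,0,0,0],
])

```text
t: 11.5
tool_pos: [0.4673, -0.1314, -0.024]
tool_rot: [0.444, -3.107, 0.003]
contact_force: [0.3, 0.9, -0.7]
opening: 0.0857
```

Call:
apply_moves([
  [0,0,0,0,0,0],
  [0,0,0,0,0,0],
  [0,0,0,0,0,0],
  [0,0,0,0,0,0],
  [0,0,0,0,0,0],
], grip=1, squeeze=20)

```text
t: 12.0
tool_pos: [0.4685, -0.1321, -0.0225]
tool_rot: [0.444, -3.109, 0.005]
contact_force: [-0.6, 0.6, 6.0]
opening: 0.0593
```

Opening is 59 mm, so the drum is held and centred across the jaws. I'll open, turn 90° with a 3 mm rise, and grip for the carry.

Call:
apply_moves([
  [0,0,-0.3,0,0,0],
  [0,0,-0.3,0,0,0],
  [0,0,-0.3,0,0,0],
  [0,0,-0.3,0,0,0],
  [0,0,-0.3,0,0,1.7],
  [0,0,-0.3,0,0,3.4],
  [0,0,-0.3,0,0,5.1],
  [0,0,-0.3,0,0,6.8],
  [0,0,-0.3,0,0,8.5],
  [0,0,-0.3,0,0,10.2],
  [0,0,-0.3,0,0,11.9],
  [0,0,-0.3,0,0,13.6],
  [0,0,-0.3,0,0,15.3],
  [0,0,-0.3,0,0,17],
  [0,0,-0.3,0,0,18],
  [0,0,-0.3,0,0,18],
  [0,0,-0.3,0,0,18],
], grip=0)

```text
t: 13.7
tool_pos: [0.4684, -0.1319, -0.0197]
tool_rot: [1.882, 2.514, -0.005]
contact_force: [0.5, 0.3, -0.7]
opening: 0.0854
```

Call:
apply_moves([
  [0,0,0,0,0,0],
  [0,0,0,0,0,0],
  [0,0,0,0,0,0],
  [0,0,0,0,0,0],
  [0,0,0,0,0,0],
  [0,0,0,0,0,0],
], grip=1, squeeze=30)

```text
t: 14.3
tool_pos: [0.4685, -0.132, -0.0196]
tool_rot: [1.881, 2.514, -0.005]
contact_force: [0.4, 0.5, 1.1]
opening: 0.0595
```

```bash
python3 - <<'E'
from objs import *
st();cap('wrist','w8');rows(.5375,.1934,.08,.285)
E
```

```text
t 14.30 pos [ 0.4685 -0.132  -0.0196] yaw_y 0.2859 open 0.0595 F [0.4 0.5 1.1] q [-0.43 -0.04  2.09 -0.    1.09 -0.71]
k 0 [29.25, 15.79, -10.08, -0.02, 0.04, 0.01] min rows 6.9 turn deg 0
k 1 [29.25, 15.79, -10.08, -0.06, -0.03, -35.99] min rows 20.9 turn deg 180
q [-0.43 -0.04  2.09 -0.    1.09 -0.71] t 14.35
```

View pics/w8.png

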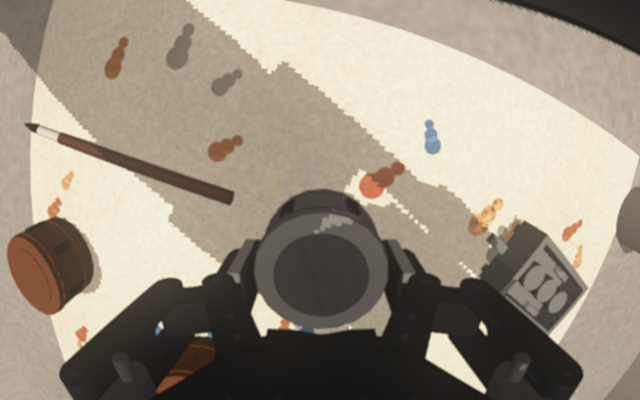

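The drum is gripped centrally, at wrist (322,270). I'll lift it and carry it to the board centre.

Call:
apply_moves([
  [0,0,-2,0,0,0],
  [0,0,-5,0,0,0],
  [0,0,-8,0,0,0],
  [2,1,-10,0,0,0],
  [5,2.7,-11,0,0,0],
  [8,4.3,-11,0,0,0],
  [11,6,-11,0,0,0],
  [14,7.6,-11,0,0,0],
  [17,9.2,-11,0,0,0],
  [20,10.8,-11,0,0,0],
  [23,12.4,-11,0,0,0],
  [26,14,-11,0,0,0],
  [28,15.2,-11,0,0,0],
  [29.2,15.8,-10,0,0,0],
  [29.2,15.8,-9,0,0,0],
  [29.2,15.8,-9,0,0,0],
  [29.2,15.8,-9,0,0,0],
])

```text
t: 16.05
tool_pos: [0.5368, 0.1917, 0.0679]
tool_rot: [1.884, 2.514, -0.008]
contact_force: [-0.4, -0.5, -1.7]
opening: 0.0592
```

```bash
python3 - <<'E'
from objs import *
st();cap('wrist','w9');cap('scene','s9');rows(.5375,.1934,-.008,.285)
p=ctrl.get_obs()['tool_pos']
P=list(boardpts(.5375,.1934,.285).values())
draw('w9',P+[circ(p[0],p[1],.03,p[2]+.0196+.042)],(60,80,560,380),1.5,'o18',True)
draw('s9',P+[circ(p[0],p[1],.03,p[2]+.0196),circ(p[0],p[1],.03,p[2]+.0196+.042)],(340,140,520,280),4,'o19',False)
E
```

```text
t 16.05 pos [0.5368 0.1917 0.0679] yaw_y 0.2847 open 0.0592 F [-0.4 -0.5 -1.7] q [ 0.21  0.04  1.85 -0.    1.26 -0.07]
k 0 [0.17, 0.02, 7.72, -0.02, 0.04, -0.01] min rows 1.5 turn deg 0
k 1 [0.17, 0.02, 7.72, 0.06, 0.03, 35.99] min rows 21.0 turn deg 180
q [ 0.21  0.04  1.85 -0.    1.26 -0.07] t 16.15
```

View pics/o18.png

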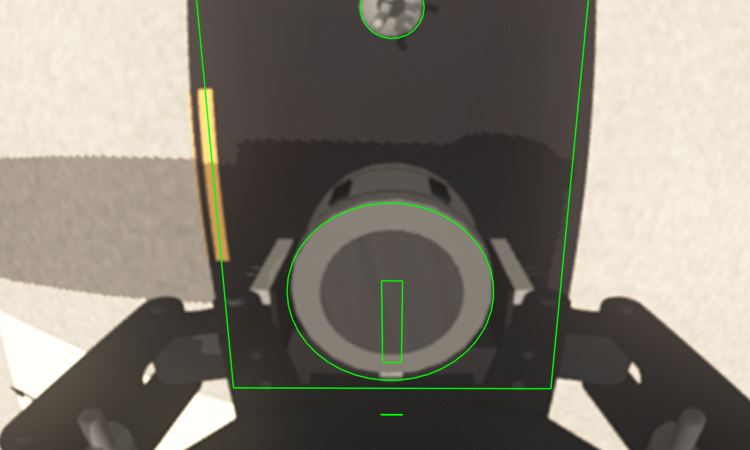

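View pics/o19.png

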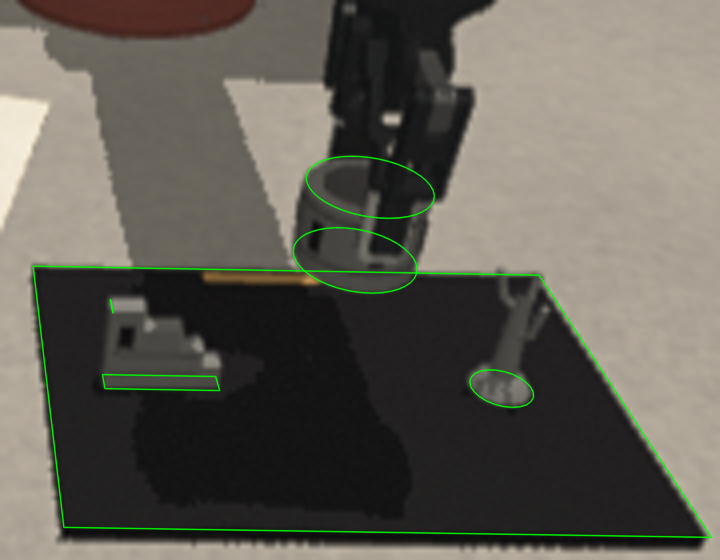

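Drum and board overlays agree in the wrist view. Lowering now.

Call:
apply_moves([
  [0.17,0,2,0,0,0],
  [0.17,0,4,0,0,0],
  [0.17,0,5.5,0,0,0],
  [0.17,0,6.5,0,0,0],
  [0.17,0,7.2,0,0,0],
  [0.17,0,7.6,0,0,0],
  [0.17,0,7.75,0,0,0],
  [0.17,0,7.75,0,0,0],
  [0.17,0,7.75,0,0,0],
])

```text
t: 17.05
tool_pos: [0.5379, 0.1935, -0.0076]
tool_rot: [1.883, 2.512, -0.004]
contact_force: [-0.7, -0.5, -2.0]
opening: 0.0589
```

```bash
python3 - <<'E'
from objs import *
st();rows(.5375,.1934,-.0095,.285)
E
```

```text
t 17.05 pos [ 0.5379  0.1935 -0.0076] yaw_y 0.2845 open 0.0589 F [-0.7 -0.5 -2. ] q [ 0.22  0.14  1.88 -0.    1.12 -0.07]
k 0 [0.0, -0.04, 0.19, -0.0, 0.04, -0.01] min rows 0.0 turn deg 0
k 1 [0.0, -0.04, 0.19, 0.06, 0.01, 35.99] min rows 21.0 turn deg 180
q [ 0.22  0.14  1.88 -0.    1.12 -0.07] t 17.05
```

Call:
apply_moves([
  [0,0,0.1,0,0,0],
  [0,0,0.2,0,0,0],
  [0,0,0.2,0,0,0],
])

```text
t: 17.35
tool_pos: [0.538, 0.1935, -0.0095]
tool_rot: [1.882, 2.512, -0.003]
contact_force: [0.0, -0.0, -0.8]
opening: 0.0592
```

Call:
apply_moves([
  [0,0,0,0,0,0],
  [0,0,0,0,0,0],
  [0,0,0,0,0,0],
  [0,0,0,0,0,0],
  [0,0,-1.5,0,0,0],
  [0,0,-4,0,0,0],
  [0,0,-8,0,0,0],
  [0,0,-12,0,0,0],
  [0,0,-15,0,0,0],
  [0,0,-15,0,0,0],
], grip=0)

```text
t: 18.35
tool_pos: [0.5418, 0.195, 0.1485]
tool_rot: [1.878, 2.505, 0.011]
contact_force: [0.6, -0.2, 1.1]
opening: 0.0854
```

```bash
python3 - <<'E'
from objs import *
st();cap('wrist','w10')
P=list(boardpts(.5375,.1934,.285).values())
draw('w10',P+[circ(.5375,.1934,.03,.052)],(100,20,540,330),1.7,'o20',True)
rows(.5375,-.2428,.06,.285);rows(.5375,-.2428,.06,.285+np.pi/2)
E
```

```text
t 18.35 pos [0.5418 0.195  0.1485] yaw_y 0.2846 open 0.0854 F [ 0.6 -0.2  1.1] q [ 0.22 -0.04  1.78 -0.    1.39 -0.07]
k 0 [-41.87, -12.6, 8.59, 0.09, 0.04, -0.0] min rows 8.9 turn deg 0
k 1 [-41.87, -12.6, 8.59, 0.07, -0.13, 36.0] min rows 21.0 turn deg 180
q [ 0.22 -0.04  1.79 -0.    1.38 -0.07] t 18.4
k 0 [-41.87, -12.6, 8.59, 0.03, 0.1, -18.0] min rows 10.5 turn deg 90
k 1 [-41.87, -12.6, 8.59, 0.1, -0.03, 18.0] min rows 10.5 turn deg 90
q [ 0.22 -0.04  1.79 -0.    1.38 -0.07] t 18.4
```

View pics/o20.png

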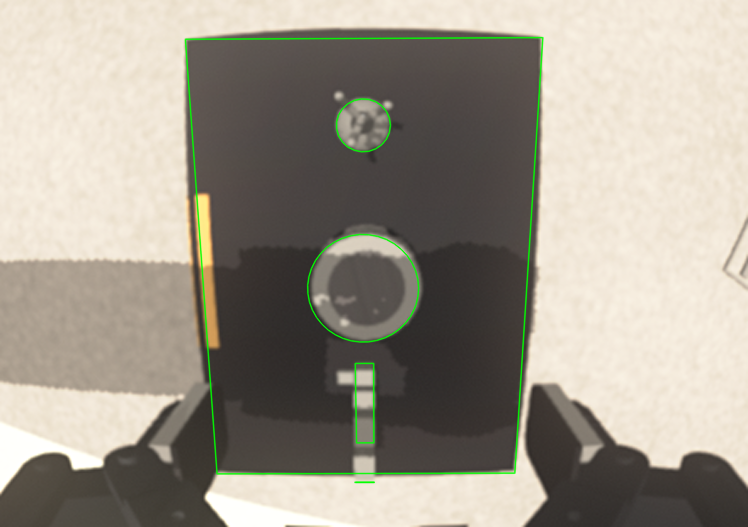

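The wide storey sits within about 1 mm of the target. Next is the narrow storey.

Call:
apply_moves([
  [-41.9,-12.6,0,0,0,-18],
  [-41.9,-12.6,0,0,0,-18],
  [-41.9,-12.6,0,0,0,-18],
  [-41.9,-12.6,0,0,0,-18],
  [-41.9,-12.6,0,0,0,-18],
  [-41.9,-12.6,0,0,0,-18],
  [-41.9,-12.6,0,0,0,-18],
  [-41.9,-12.6,0,0,0,-18],
  [-41.9,-12.6,0,0,0,-18],
  [-41.9,-12.6,2,0,0,-18],
  [-41.9,-12.6,5,0,0,-18],
  [-41.9,-12.6,8,0,0,-18],
  [-41.9,-12.6,8.6,0,0,-18],
  [-41.9,-12.6,8.6,0,0,-18],
  [-41.9,-12.6,8.6,0,0,-18],
])

```text
t: 19.9
tool_pos: [0.5382, -0.2432, 0.0612]
tool_rot: [-0.444, 3.101, -0.006]
contact_force: [0.2, -0.9, 0.7]
opening: 0.0855
```

```bash
python3 - <<'E'
from objs import *
st();cap('wrist','w11')
draw('w11',[circ(*nar,.023,.038),circ(*nar,.023,0),circ(*roof,.027,.004)],(100,60,460,320),2,'o21',True)
rows(.5377,-.2428,-.023,.285+np.pi/2)
E
```

```text
t 19.90 pos [ 0.5382 -0.2432  0.0612] yaw_y 1.8552 open 0.0855 F [ 0.2 -0.9  0.7] q [-0.55  0.08  1.81  0.    1.24 -2.41]
k 0 [0.16, 0.15, 8.48, -0.07, 0.11, -0.0] min rows 1.7 turn deg 1
k 1 [0.16, 0.15, 8.48, 0.17, 0.11, 36.0] min rows 21.0 turn deg 180
q [-0.55  0.08  1.81  0.    1.24 -2.41] t 19.95
```

View pics/o21.png

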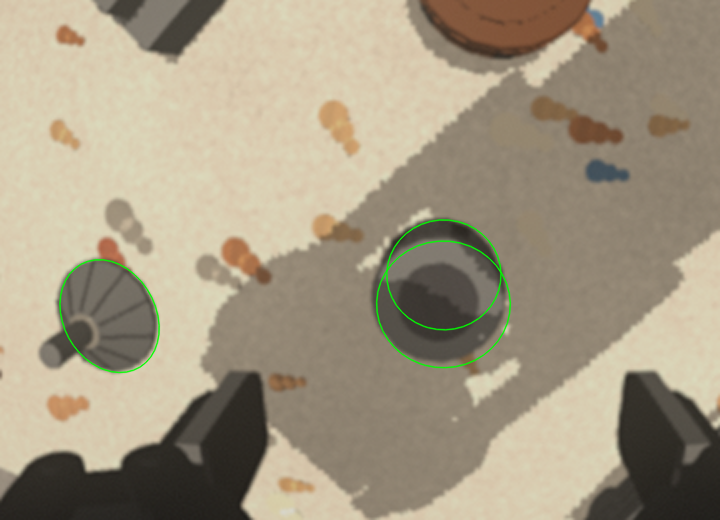

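Call:
apply_moves([
  [0.1,0.1,2.5,0,0,0],
  [0.1,0.1,5,0,0,0],
  [0.1,0.1,6.8,0,0,0],
  [0.1,0.1,7.8,0,0,0],
  [0.1,0.1,8.1,0,0,0],
  [0.1,0.1,8.1,0,0,0],
])

```text
t: 20.55
tool_pos: [0.539, -0.2434, -0.0182]
tool_rot: [-0.444, 3.099, -0.009]
contact_force: [0.2, 0.3, 0.7]
opening: 0.0853
```

Call:
apply_moves([
  [0,0,0,0,0,0],
  [0,0,0,0,0,0],
  [0,0,0,0,0,0],
  [0,0,0,0,0,0],
  [0,0,0,0,0,0],
  [0,0,0,0,0,0],
], grip=1, squeeze=20)

```text
t: 21.15
tool_pos: [0.5398, -0.2439, -0.017]
tool_rot: [-0.444, 3.098, -0.01]
contact_force: [-0.8, 0.7, 6.1]
opening: 0.045
```

Call:
apply_moves([
  [0,0,0,0,0,0],
  [0,0,0,0,0,0],
  [0,0,0,0,0,0],
  [0,0,0,0,0,0],
  [0,0,0,0,0,1.7],
  [0,0,0,0,0,3.4],
  [0,0,0,0,0,5.1],
  [0,0,0,0,0,6.8],
  [0,0,0,0,0,8.5],
  [0,0,0,0,0,10.2],
  [0,0,0,0,0,11.9],
  [0,0,0,0,0,13.6],
  [0,0,0,0,0,15.3],
  [0,0,0,0,0,17],
  [0,0,0,0,0,18],
  [0,0,0,0,0,18],
  [0,0,0,0,0,18],
], grip=0)

```text
t: 22.85
tool_pos: [0.5397, -0.2438, -0.0172]
tool_rot: [1.873, 2.505, 0.006]
contact_force: [-0.2, -0.1, 0.5]
opening: 0.0854
```

Call:
apply_moves([
  [0,0,0,0,0,0],
  [0,0,0,0,0,0],
  [0,0,0,0,0,0],
  [0,0,0,0,0,0],
  [0,0,0,0,0,0],
  [0,0,0,0,0,0],
], grip=1, squeeze=30)

```text
t: 23.45
tool_pos: [0.54, -0.244, -0.0169]
tool_rot: [1.873, 2.505, 0.006]
contact_force: [0.1, 0.0, 2.8]
opening: 0.0446
```

```bash
python3 - <<'E'
from objs import *
st();rows(.538,.194,.10,.285)
E
```

```text
t 23.45 pos [ 0.54   -0.244  -0.0169] yaw_y 0.2868 open 0.0446 F [0.1 0.  2.8] q [-0.55  0.19  1.84  0.    1.09 -0.84]
k 0 [41.96, 12.33, -11.91, 0.13, 0.1, 0.02] min rows 9.1 turn deg 1
k 1 [41.96, 12.33, -11.91, -0.15, 0.21, -35.98] min rows 20.9 turn deg 180
q [-0.55  0.19  1.84  0.    1.09 -0.84] t 23.45
```

Call:
apply_moves([
  [0,0,-2,0,0,0],
  [0,0,-5,0,0,0],
  [0,0,-9,0,0,0],
  [2,0.6,-12,0,0,0],
  [6,1.8,-12,0,0,0],
  [10,2.9,-12,0,0,0],
  [14,4.1,-12,0,0,0],
  [18,5.3,-12,0,0,0],
  [22,6.5,-12,0,0,0],
  [26,7.6,-12,0,0,0],
  [30,8.8,-12,0,0,0],
  [34,10,-12,0,0,0],
  [38,11.2,-12,0,0,0],
  [40.5,12,-12,0,0,0],
  [41.5,12.2,-12,0,0,0],
  [41.9,12.3,-11,0,0,0],
  [41.9,12.3,-9,0,0,0],
  [41.9,12.3,-8,0,0,0],
  [41.9,12.3,-8,0,0,0],
  [41.9,12.3,-8,0,0,0],
])

```text
t: 25.45
tool_pos: [0.5383, 0.1923, 0.0606]
tool_rot: [1.875, 2.504, 0.005]
contact_force: [0.0, 0.5, -1.0]
opening: 0.0447
```

```bash
python3 - <<'E'
from objs import *
st();cap('wrist','w12');cap('scene','s12');rows(.538,.1935,.037,.285)
p=ctrl.get_obs()['tool_pos'];zb=p[2]+.0169
P=list(boardpts(.5375,.1934,.285).values())+[circ(.538,.1935,.03,.052),circ(p[0],p[1],.023,zb),circ(p[0],p[1],.023,zb+.038)]
draw('w12',P,(150,100,490,350),2.2,'o22',True)
draw('s12',P,(340,130,520,270),4,'o23',False)
E
```

```text
t 25.45 pos [0.5383 0.1923 0.0606] yaw_y 0.2856 open 0.0447 F [ 0.   0.5 -1. ] q [ 0.22  0.04  1.86 -0.01  1.23 -0.07]
k 0 [0.13, -0.12, 2.48, 0.15, 0.1, 0.01] min rows 0.5 turn deg 1
k 1 [0.13, -0.12, 2.48, -0.16, 0.24, -35.99] min rows 20.9 turn deg 180
q [ 0.22  0.04  1.86 -0.01  1.23 -0.07] t 25.55
```

View pics/o22.png

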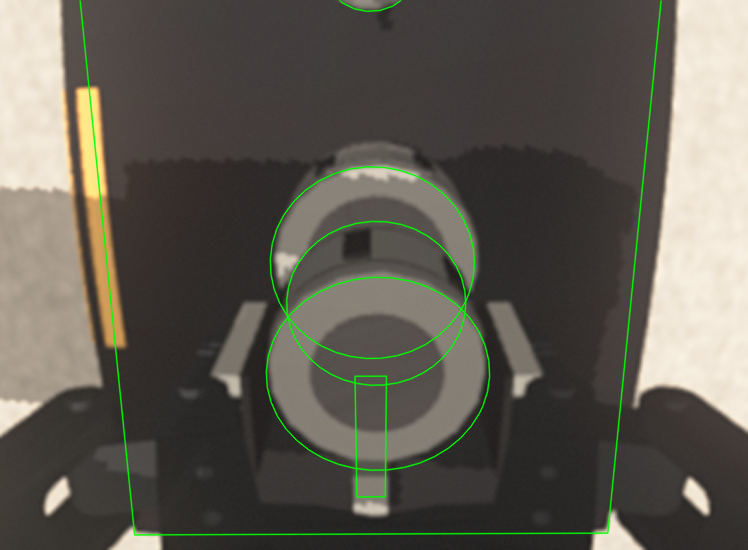

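View pics/o23.png

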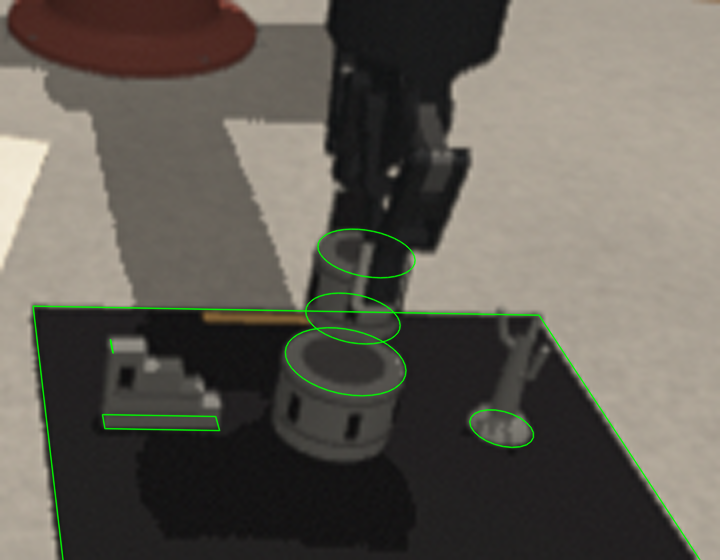

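Call:
apply_moves([
  [0.13,-0.1,1,0,0,0],
  [0.13,-0.1,1.8,0,0,0],
  [0.13,-0.1,2.3,0,0,0],
  [0.13,-0.1,2.48,0,0,0],
  [0.13,-0.1,2.48,0,0,0],
])

```text
t: 26.05
tool_pos: [0.5377, 0.1935, 0.0363]
tool_rot: [1.874, 2.504, 0.007]
contact_force: [-0.2, -0.2, -0.5]
opening: 0.0451
```

Call:
apply_moves([
  [0,0,0.1,0,0,0],
  [0,0,0.2,0,0,0],
  [0,0,0.2,0,0,0],
])

```text
t: 26.35
tool_pos: [0.5381, 0.1936, 0.0351]
tool_rot: [1.873, 2.504, 0.007]
contact_force: [-1.8, -0.1, 2.8]
opening: 0.0446
```

Contact felt (+2.8 N). Releasing and rising.

Call:
apply_moves([
  [0,0,-0.05,0,0,0],
  [0,0,-0.05,0,0,0],
  [0,0,-0.05,0,0,0],
  [0,0,-0.05,0,0,0],
  [0,0,-1.5,0,0,0],
  [0,0,-4,0,0,0],
  [0,0,-8,0,0,0],
  [0,0,-12,0,0,0],
  [0,0,-13,0,0,0],
  [0,0,-13,0,0,0],
], grip=0)

```text
t: 27.35
tool_pos: [0.5381, 0.1947, 0.169]
tool_rot: [1.871, 2.501, 0.015]
contact_force: [0.3, 0.6, 1.1]
opening: 0.0855
```

```bash
python3 - <<'E'
from objs import *
st();cap('wrist','w13')
P=list(boardpts(.5375,.1934,.285).values())+[circ(.538,.1935,.03,.052),circ(.538,.1935,.023,.09)]
draw('w13',P,(150,60,490,330),2.2,'o24',True)
rows(.598,-.383,.10,.285)
E
```

```text
t 27.35 pos [0.5381 0.1947 0.169 ] yaw_y 0.2862 open 0.0855 F [0.3 0.6 1.1] q [ 0.22 -0.07  1.78 -0.01  1.41 -0.06]
k 0 [-57.06, -10.51, 6.98, 0.17, 0.1, 0.01] min rows 11.7 turn deg 1
k 1 [-57.06, -10.51, 6.98, -0.16, 0.26, -35.99] min rows 20.9 turn deg 180
q [ 0.22 -0.07  1.78 -0.01  1.41 -0.06] t 27.4
```

View pics/o24.png

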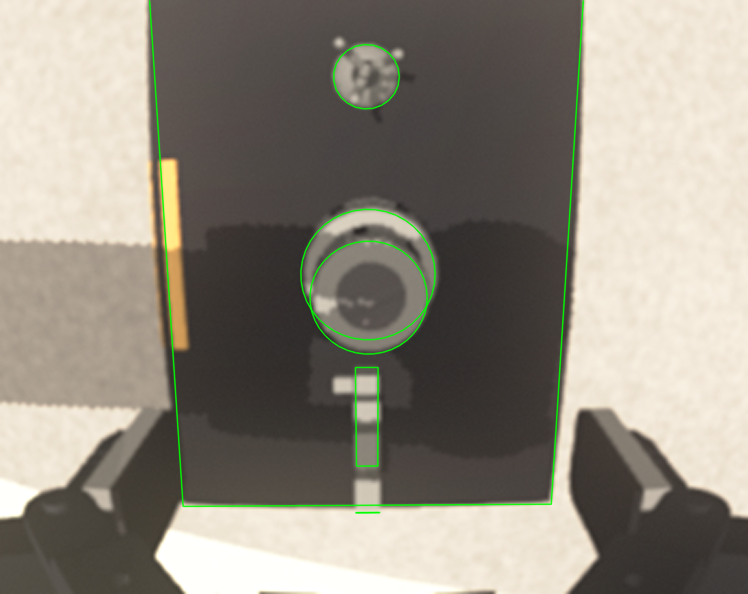

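Call:
apply_moves([
  [-57,-10.5,0,0.17,0.1,0],
  [-57,-10.5,0,0.17,0.1,0],
  [-57,-10.5,0,0.17,0.1,0],
  [-57,-10.5,0,0.17,0.1,0],
  [-57,-10.5,0,0.17,0.1,0],
  [-57,-10.5,0,0.17,0.1,0],
  [-57,-10.5,0,0.17,0.1,0],
  [-57,-10.5,0,0.17,0.1,0],
  [-57,-10.5,0,0.17,0.1,0],
  [-57,-10.5,0,0.17,0.1,0],
  [-57,-10.5,2,0.17,0.1,0],
  [-57,-10.5,5,0.17,0.1,0],
  [-57,-10.5,7,0.17,0.1,0],
  [-57,-10.5,7,0.17,0.1,0],
  [-57,-10.5,7,0.17,0.1,0],
  [-57,-10.5,7,0.17,0.1,0],
])

```text
t: 29.0
tool_pos: [0.5986, -0.382, 0.101]
tool_rot: [1.88, 2.515, -0.001]
contact_force: [-0.2, 0.5, 0.7]
opening: 0.0851
```

```bash
python3 - <<'E'
from objs import *
st();cap('wrist','w14');p=ctrl.get_obs()['tool_pos']
draw('w14',[circ(*roof,.027,.004),circ(*roof,.006,.05),circ(*roof,.006,.022)],(220,100,420,260),4,'o25',True)
rows(.598,-.383,0,.285)
E
```

```text
t 29.00 pos [ 0.5986 -0.382   0.101 ] yaw_y 0.2871 open 0.0851 F [-0.2  0.5  0.7] q [-0.67  0.31  1.48 -0.    1.35 -0.96]
k 0 [-0.02, -0.12, 10.18, 0.01, 0.03, 0.03] min rows 2.0 turn deg 0
k 1 [-0.02, -0.12, 10.18, -0.04, 0.02, -35.97] min rows 20.9 turn deg 180
q [-0.67  0.31  1.48 -0.    1.35 -0.96] t 29.05
```

View pics/o25.png

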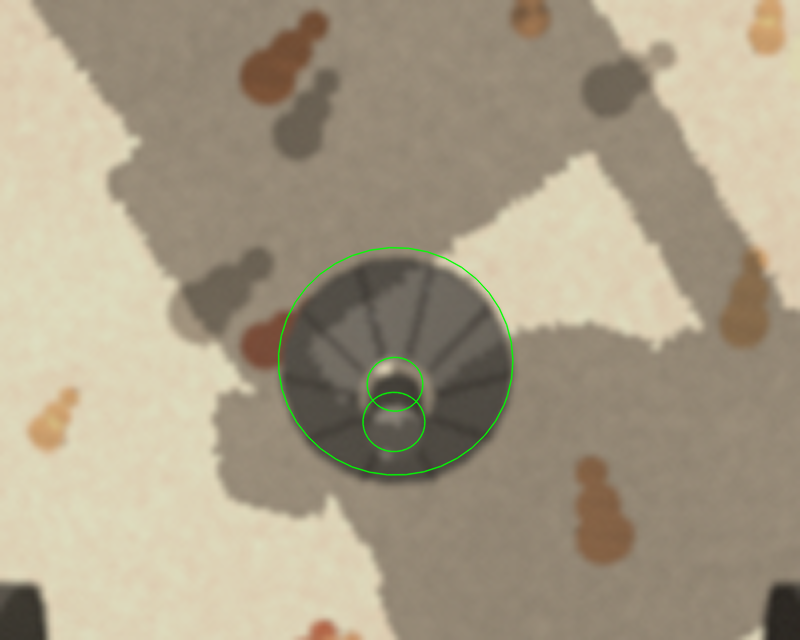

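View pics/w14.png

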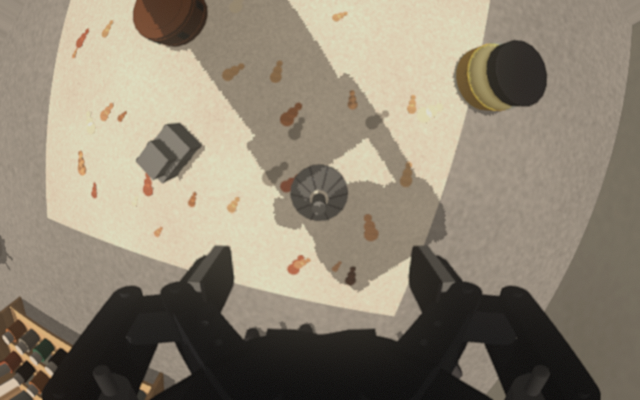

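```bash
python3 - <<'E'
from h import *
rows(.5983,-.384,0,.285)
E
```

```text
k 0 [-0.13, -0.12, 10.18, 0.01, 0.03, 0.03] min rows 2.0 turn deg 0
k 1 [-0.13, -0.12, 10.18, -0.04, 0.02, -35.97] min rows 20.9 turn deg 180
q [-0.67  0.31  1.48 -0.    1.35 -0.96] t 29.05
```

Call:
apply_moves([
  [-0.13,-0.1,3,0,0,0],
  [-0.13,-0.1,6,0,0,0],
  [-0.13,-0.1,8.5,0,0,0],
  [-0.13,-0.1,9.8,0,0,0],
  [-0.13,-0.1,10.15,0,0,0],
  [-0.13,-0.1,10.15,0,0,0],
])

```text
t: 29.65
tool_pos: [0.5992, -0.3841, 0.0014]
tool_rot: [1.878, 2.514, -0.001]
contact_force: [0.6, -0.0, 0.5]
opening: 0.0849
```

Call:
apply_moves([
  [0,0,0,0,0,0],
  [0,0,0,0,0,0],
  [0,0,0,0,0,0],
  [0,0,0,0,0,0],
  [0,0,0,0,0,0],
  [0,0,0,0,0,0],
  [0,0,0,0,0,0],
  [0,0,0,0,0,0],
], grip=1, squeeze=20)

```text
t: 30.45
tool_pos: [0.5991, -0.3841, 0.0014]
tool_rot: [1.878, 2.514, -0.001]
contact_force: [-0.5, -0.1, 0.2]
opening: 0.0105
```

```bash
python3 - <<'E'
from objs import *
st();cap('wrist','w15');p=ctrl.get_obs()['tool_pos']
draw('w15',[circ(p[0],p[1],.027,.004)],(200,140,440,320),3.2,'o26',True)
rows(.538,.194,.10,.285)
E
```

```text
t 30.45 pos [ 0.5991 -0.3841  0.0014] yaw_y 0.2876 open 0.0105 F [-0.5 -0.1  0.2] q [-0.67  0.42  1.52 -0.    1.2  -0.96]
k 0 [57.13, 10.56, -10.05, 0.02, 0.04, 0.03] min rows 11.8 turn deg 0
k 1 [57.13, 10.56, -10.05, -0.06, 0.03, -35.97] min rows 20.9 turn deg 180
q [-0.67  0.42  1.52 -0.    1.2  -0.96] t 30.5
```

View pics/o26.png

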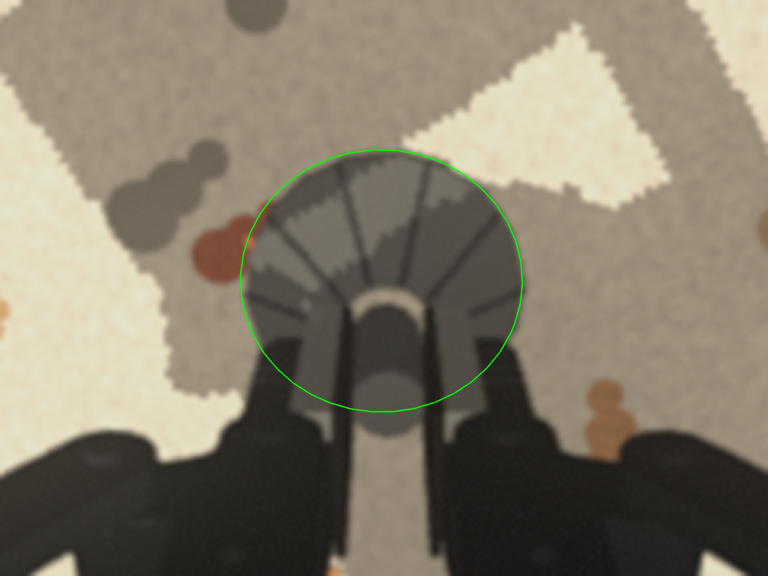

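The spire is held (opening 10.5 mm) and the eaves are concentric with the tool. I'll carry the roof to the tower.

Call:
apply_moves([
  [0,0,-2,0,0,0],
  [0,0,-6,0,0,0],
  [0,0,-10,0,0,0],
  [0,0,-14,0,0,0],
  [4,0.7,-16,0,0,0],
  [8.5,1.6,-16,0,0,0],
  [13,2.4,-16,0,0,0],
  [17.5,3.2,-16,0,0,0],
  [22,4,-16,0,0,0],
  [26.5,4.9,-16,0,0,0],
  [31,5.7,-16,0,0,0],
  [35.5,6.5,-16,0,0,0],
  [40,7.4,-16,0,0,0],
  [44.5,8.2,-16,0,0,0],
  [49,9,-16,0,0,0],
  [53,9.8,-16,0,0,0],
  [56,10.3,-16,0,0,0],
  [57.1,10.5,-15,0,0,0],
  [57.1,10.5,-13,0,0,0],
  [57.1,10.5,-13,0,0,0],
])

```text
t: 32.5
tool_pos: [0.5354, 0.193, 0.1268]
tool_rot: [1.879, 2.517, -0.008]
contact_force: [-1.6, 0.6, -0.1]
opening: 0.0107
```

```bash
python3 - <<'E'
from objs import *
st();cap('wrist','w16');cap('scene','s16');rows(.538,.1935,.093,.285)
p=ctrl.get_obs()['tool_pos'];zb=p[2]-.0014
P=[circ(.538,.1935,.03,.052),circ(.538,.1935,.023,.09),circ(p[0],p[1],.027,zb+.004)]
draw('w16',P,(200,100,440,340),2.5,'o27',True)
draw('s16',P,(370,90,500,250),4,'o28',False)
E
```

```text
t 32.50 pos [0.5354 0.193  0.1268] yaw_y 0.288 open 0.0107 F [-1.6  0.6 -0.1] q [ 0.22 -0.03  1.81 -0.    1.36 -0.07]
k 0 [0.06, 0.09, 3.64, 0.01, 0.04, 0.02] min rows 0.7 turn deg 0
k 1 [0.06, 0.09, 3.64, -0.07, 0.01, -35.98] min rows 20.9 turn deg 180
q [ 0.22 -0.03  1.8  -0.    1.36 -0.07] t 32.6
```

View pics/o27.png

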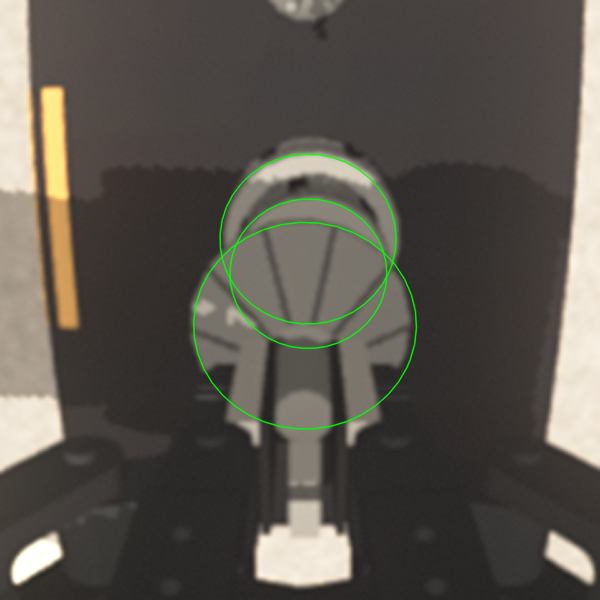

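View pics/o28.png

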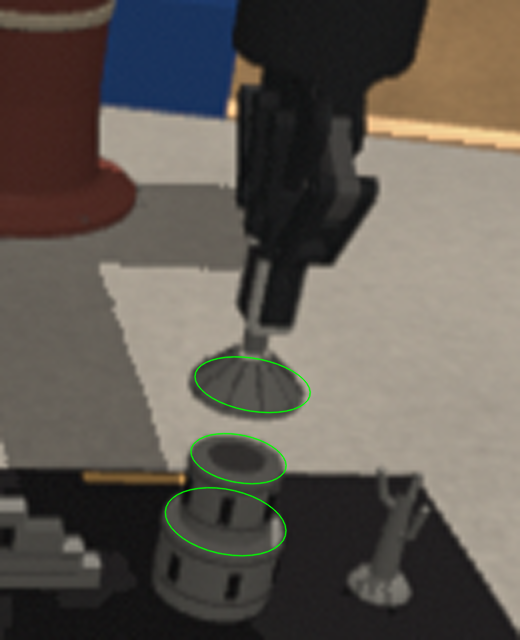

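Call:
apply_moves([
  [0.05,0.15,1,0,0,0],
  [0.05,0.15,2,0,0,0],
  [0.05,0.15,2.8,0,0,0],
  [0.05,0.15,3.2,0,0,0],
  [0.05,0.15,3.3,0,0,0],
  [0.05,0.15,3.3,0,0,0],
])

```text
t: 33.2
tool_pos: [0.5385, 0.1936, 0.0962]
tool_rot: [1.879, 2.514, -0.003]
contact_force: [1.0, 0.7, -0.1]
opening: 0.0105
```

```bash
python3 - <<'E'
from objs import *
st();rows(.538,.1935,.0915,.285)
E
```

```text
t 33.20 pos [0.5385 0.1936 0.0962] yaw_y 0.2869 open 0.0105 F [ 1.   0.7 -0.1] q [ 0.22  0.01  1.83 -0.    1.31 -0.07]
k 0 [0.01, -0.05, 0.47, 0.0, 0.04, 0.02] min rows 0.1 turn deg 0
k 1 [0.01, -0.05, 0.47, -0.07, 0.01, -35.98] min rows 20.9 turn deg 180
q [ 0.22  0.01  1.83 -0.    1.31 -0.07] t 33.2
```

Call:
apply_moves([
  [0,-0.03,0.15,0,0,0],
  [0,-0.03,0.3,0,0,0],
  [0,-0.03,0.4,0,0,0],
  [0,-0.03,0.45,0,0,0],
  [0,-0.03,0.45,0,0,0],
])

```text
t: 33.7
tool_pos: [0.5382, 0.1935, 0.0916]
tool_rot: [1.879, 2.514, -0.003]
contact_force: [-0.4, -0.1, -0.7]
opening: 0.0103
```

Call:
apply_moves([
  [0,0,0.06,0,0,0],
  [0,0,0.12,0,0,0],
  [0,0,0.12,0,0,0],
])

```text
t: 34.0
tool_pos: [0.5386, 0.1936, 0.0912]
tool_rot: [1.879, 2.513, -0.002]
contact_force: [-0.7, 0.4, 3.9]
opening: 0.0106
```

Call:
apply_moves([
  [0,0,-0.05,0,0,0],
  [0,0,-0.05,0,0,0],
  [0,0,-0.05,0,0,0],
  [0,0,-0.05,0,0,0],
  [0,0,-0.05,0,0,0],
  [0,0,-1.5,0,0,0],
  [0,0,-4,0,0,0],
  [0,0,-8,0,0,0],
  [0,0,-11,0,0,0],
  [0,0,-11,0,0,0],
  [0,0,-11,0,0,0],
], grip=0)

```text
t: 35.1
tool_pos: [0.5391, 0.1941, 0.2032]
tool_rot: [1.878, 2.511, 0.002]
contact_force: [-0.8, 0.6, 0.2]
opening: 0.0855
```

```bash
python3 - <<'E'
from objs import *
st();cap('wrist','w17');cap('scene','s17')
P=list(boardpts(.5375,.1934,.285).values())+[circ(.538,.1935,.03,.052),circ(.538,.1935,.027,.092)]
draw('w17',P,(150,60,490,330),2.2,'o29',True)
draw('s17',P,(370,90,500,250),4,'o30',False)
rows(.6045,-.116,.10,-.37+np.pi/2)
E
```

```text
t 35.10 pos [0.5391 0.1941 0.2032] yaw_y 0.2869 open 0.0855 F [-0.8  0.6  0.2] q [ 0.22 -0.08  1.73 -0.    1.49 -0.07]
k 0 [-31.57, -2.34, 10.13, -0.03, 0.04, -10.47] min rows 6.6 turn deg 52
k 1 [-31.57, -2.34, 10.13, 0.04, 0.03, 25.53] min rows 14.9 turn deg 128
q [ 0.22 -0.08  1.73 -0.    1.49 -0.07] t 35.2
```

View pics/o29.png

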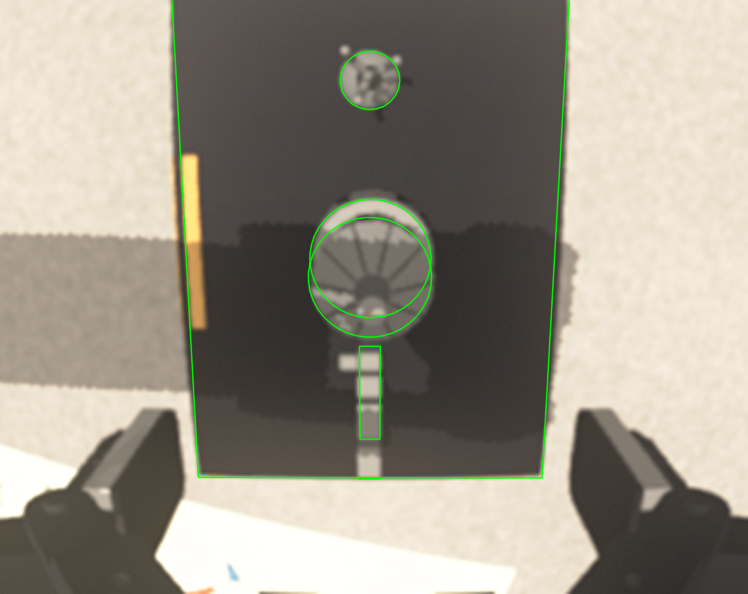

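View pics/o30.png

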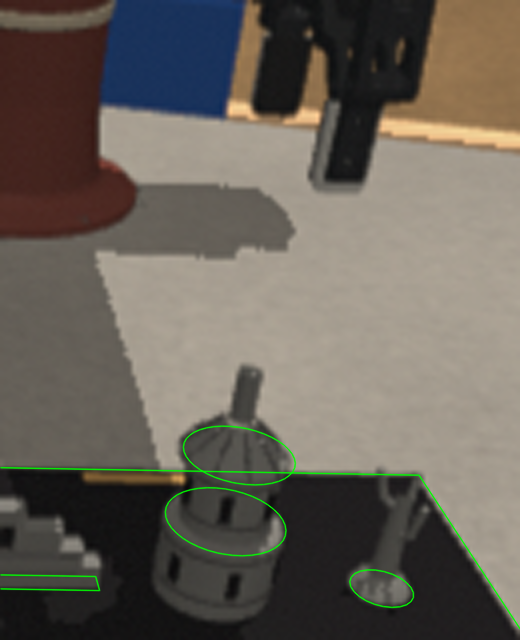

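The tower is complete and concentric in both views. Next is the wagon.

Call:
apply_moves([
  [-31.6,-2.3,0,0,0,-10.5],
  [-31.6,-2.3,0,0,0,-10.5],
  [-31.6,-2.3,0,0,0,-10.5],
  [-31.6,-2.3,0,0,0,-10.5],
  [-31.6,-2.3,0,0,0,-10.5],
  [-31.6,-2.3,2,0,0,-10.5],
  [-31.6,-2.3,6,0,0,-10.5],
  [-31.6,-2.3,10,0,0,-10.5],
  [-31.6,-2.3,10.1,0,0,-10.5],
  [-31.6,-2.3,10.1,0,0,-10.5],
  [-31.6,-2.3,10.1,0,0,-10.5],
])

```text
t: 36.3
tool_pos: [0.6063, -0.1157, 0.1027]
tool_rot: [0.572, 3.085, -0.006]
contact_force: [0.1, -0.3, 0.5]
opening: 0.0854
```

```bash
python3 - <<'E'
from objs import *
st();cap('wrist','w18')
draw('w18',[box(*wag,.07,.044,.036),box(*wag,.07,.044,.012)],(200,60,440,270),3.2,'o31',True)
E
```

```text
t 36.30 pos [ 0.6063 -0.1157  0.1027] yaw_y 1.2042 open 0.0854 F [ 0.1 -0.3  0.5] q [-0.31  0.1   1.72 -0.    1.32 -1.51]
```

View pics/o31.png

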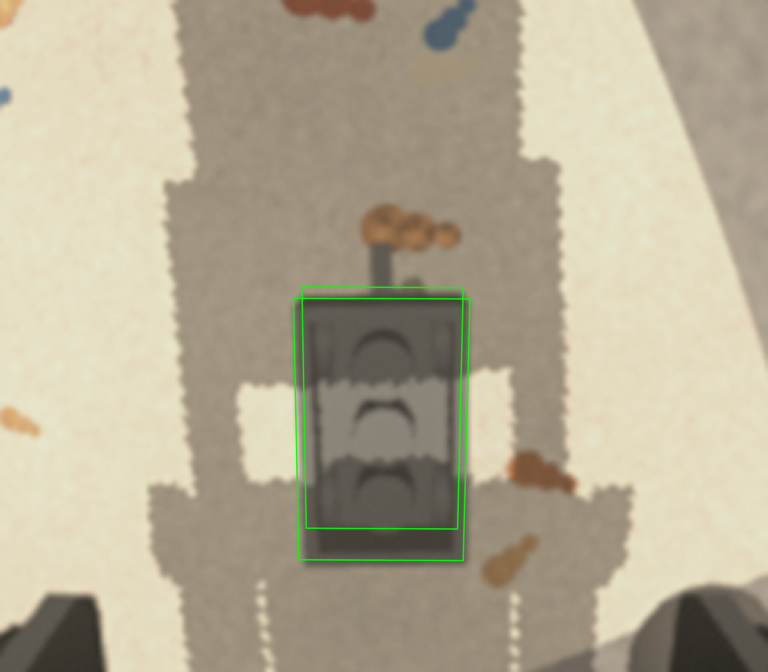

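```bash
python3 - <<'E'
from objs import *
rows(.6047,-.1162,-.018,1.2)
E
```

```text
k 0 [0.26, -0.08, 12.15, -0.03, 0.07, 0.05] min rows 2.4 turn deg 0
k 1 [0.26, -0.08, 12.15, -0.11, -0.05, -35.95] min rows 20.9 turn deg 180
q [-0.31  0.1   1.72 -0.    1.32 -1.51] t 36.35
```

Call:
apply_moves([
  [0.2,-0.08,3,0,0,0],
  [0.2,-0.08,6.5,0,0,0],
  [0.2,-0.08,9.5,0,0,0],
  [0.2,-0.08,11.3,0,0,0],
  [0.2,-0.08,12.1,0,0,0],
  [0.2,-0.08,12.1,0,0,0],
  [0.2,-0.08,12.1,0,0,0],
])

```text
t: 37.05
tool_pos: [0.6071, -0.1167, -0.0151]
tool_rot: [0.57, 3.08, -0.007]
contact_force: [0.4, -0.1, -0.6]
opening: 0.0852
```

Call:
apply_moves([
  [0,0,0,0,0,0],
  [0,0,0,0,0,0],
  [0,0,0,0,0,0],
  [0,0,0,0,0,0],
  [0,0,0,0,0,0],
  [0,0,0,0,0,0],
  [0,0,0,0,0,0],
], grip=1, squeeze=25)

```text
t: 37.75
tool_pos: [0.608, -0.1169, -0.0138]
tool_rot: [0.57, 3.078, -0.007]
contact_force: [-1.1, 0.2, 5.8]
opening: 0.0435
```

```bash
python3 - <<'E'
from objs import *
st();cap('wrist','w19');p=ctrl.get_obs()['tool_pos']
rows(.6204,.1239,.08,.285)
a=1.2-np.pi/2
draw('w19',[box(p[0],p[1],a,.07,.044,.036)],(200,140,440,320),3.2,'o32',True)
E
```

```text
t 37.75 pos [ 0.608  -0.1169 -0.0138] yaw_y 1.2048 open 0.0435 F [-1.1  0.2  5.8] q [-0.31  0.24  1.77 -0.    1.11 -1.51]
k 0 [7.35, 22.91, -9.52, 0.03, 0.14, 10.54] min rows 6.1 turn deg 53
k 1 [7.35, 22.91, -9.52, -0.16, 0.04, -25.46] min rows 14.8 turn deg 127
q [-0.31  0.24  1.77 -0.    1.11 -1.51] t 37.8
```

View pics/o32.png

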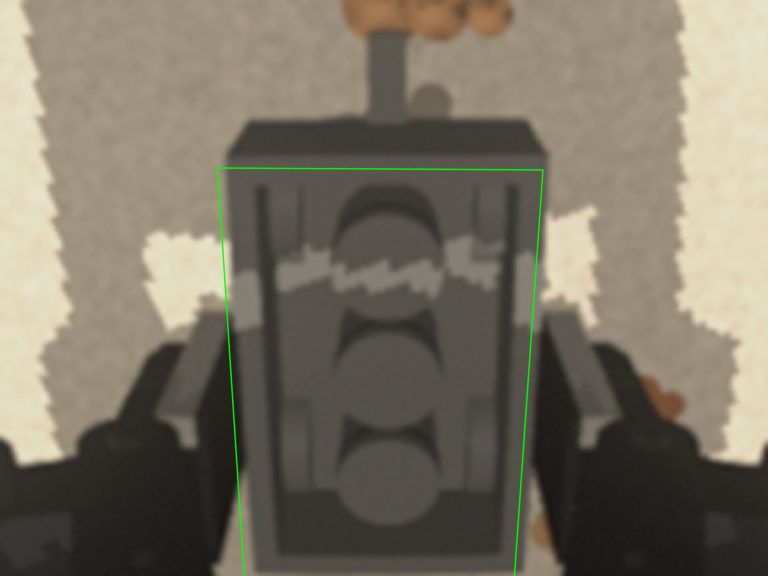

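```bash
python3 - <<'E'
from objs import *
rows(.6212,.121,.06,.285)
E
```

```text
k 0 [7.19, 22.67, -7.52, 0.03, 0.14, 10.54] min rows 6.1 turn deg 53
k 1 [7.19, 22.67, -7.52, -0.16, 0.04, -25.46] min rows 14.8 turn deg 127
q [-0.31  0.24  1.77 -0.    1.11 -1.51] t 37.8
```

Call:
apply_moves([
  [0,0,-2,0,0,0],
  [0,0,-5,0,0,0],
  [0,0,-8,0,0,0],
  [0.5,1.5,-9,0,0,0.8],
  [1.3,4,-9,0,0,2],
  [2.2,7,-9,0,0,3.4],
  [3.2,10,-9,0,0,4.8],
  [4.1,13,-9,0,0,6.2],
  [5.1,16,-9,0,0,7.6],
  [6,19,-9,0,0,8.8],
  [6.8,21.5,-9,0,0.05,9.8],
  [7.2,22.6,-9,0,0.1,10.5],
  [7.2,22.6,-8.5,0,0.1,10.5],
  [7.2,22.6,-7.5,0,0.1,10.5],
  [7.2,22.6,-7.5,0,0.1,10.5],
  [7.2,22.6,-7.5,0,0.1,10.5],
])

```text
t: 39.4
tool_pos: [0.6201, 0.1194, 0.0586]
tool_rot: [1.878, 2.515, 0.001]
contact_force: [0.3, -0.3, -0.5]
opening: 0.0435
```

```bash
python3 - <<'E'
from objs import *
st();cap('wrist','w20');cap('scene','s20');rows(.6212,.121,-.003,.285);p=ctrl.get_obs()['tool_pos']
wx,wy=p[0]-.0008,p[1]+.0029;a=.285-np.pi/2;zb=p[2]+.015
P=list(boardpts(.5375,.1934,.285).values())+[box(wx,wy,a,.07,.044,zb+.036),box(.6204,.1239,a,.07,.044,.022)]
draw('w20',P,(100,60,540,360),1.7,'o33',True)
draw('s20',P,(320,100,520,280),3.5,'o34',False)
E
```

```text
t 39.40 pos [0.6201 0.1194 0.0586] yaw_y 0.2879 open 0.0435 F [ 0.3 -0.3 -0.5] q [ 0.07  0.18  1.71 -0.    1.25 -0.21]
k 0 [0.13, 0.04, 6.27, 0.04, 0.02, 0.03] min rows 1.3 turn deg 0
k 1 [0.13, 0.04, 6.27, -0.03, 0.07, -35.97] min rows 20.9 turn deg 180
q [ 0.07  0.18  1.71 -0.    1.25 -0.21] t 39.5
```

View pics/o33.png

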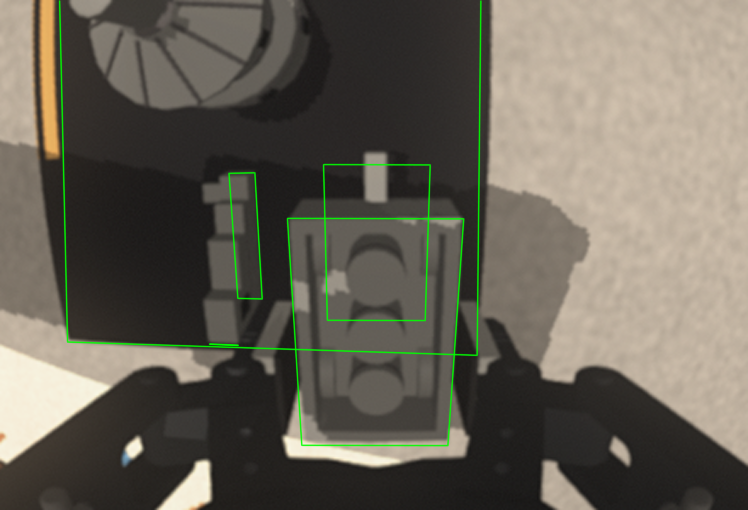

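View pics/o34.png

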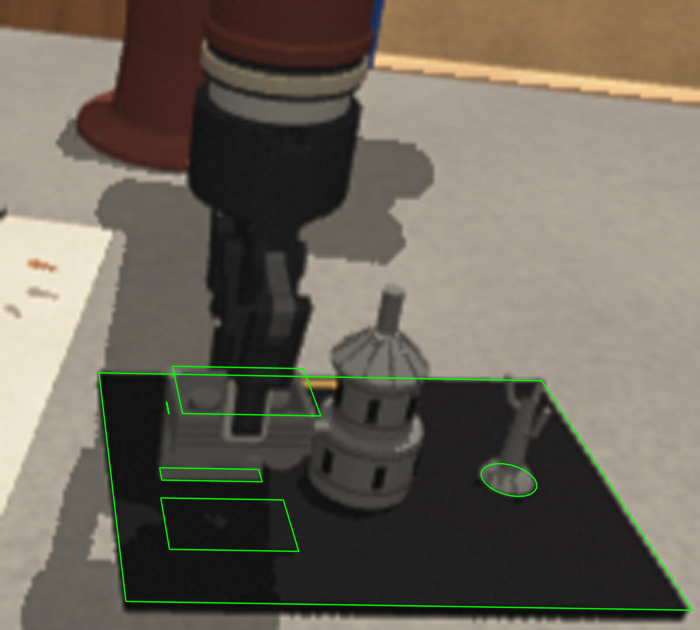

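Call:
apply_moves([
  [0.13,0.05,1.5,0,0,0],
  [0.13,0.05,3,0,0,0],
  [0.13,0.05,4.4,0,0,0],
  [0.13,0.05,5.4,0,0,0],
  [0.13,0.05,5.9,0,0,0],
  [0.13,0.05,6.1,0,0,0],
  [0.13,0.05,6.1,0,0,0],
])

```text
t: 40.2
tool_pos: [0.6214, 0.1211, -0.0014]
tool_rot: [1.878, 2.514, 0.003]
contact_force: [0.2, -0.2, -1.1]
opening: 0.0437
```

Call:
apply_moves([
  [0,0,0.1,0,0,0],
  [0,0,0.2,0,0,0],
  [0,0,0.2,0,0,0],
])

```text
t: 40.5
tool_pos: [0.6217, 0.1211, -0.003]
tool_rot: [1.877, 2.514, 0.004]
contact_force: [-0.4, 0.2, 0.0]
opening: 0.0433
```

```bash
python3 - <<'E'
from objs import *
st();rows(.6212,.121,-.005,.285)
E
```

```text
t 40.50 pos [ 0.6217  0.1211 -0.003 ] yaw_y 0.2879 open 0.0433 F [-0.4  0.2  0. ] q [ 0.08  0.26  1.73 -0.    1.14 -0.21]
k 0 [0.01, -0.05, 0.2, 0.05, 0.02, 0.03] min rows 0.0 turn deg 0
k 1 [0.01, -0.05, 0.2, -0.03, 0.08, -35.97] min rows 20.9 turn deg 180
q [ 0.08  0.26  1.73 -0.    1.14 -0.21] t 40.5
```

Call:
apply_moves([
  [0,-0.05,0.08,0,0,0],
  [0,-0.05,0.15,0,0,0],
  [0,-0.05,0.15,0,0,0],
])

```text
t: 40.8
tool_pos: [0.6216, 0.121, -0.0036]
tool_rot: [1.877, 2.514, 0.005]
contact_force: [-1.3, 0.4, 4.6]
opening: 0.043
```

Wagon is on the board (+4.6 N). I'll release with a partial opening to stay clear of the wall, then rise.

Call:
apply_moves([
  [0,0,-0.05,0,0,0],
  [0,0,-0.05,0,0,0],
  [0,0,-0.05,0,0,0],
  [0,0,-0.05,0,0,0],
  [0,0,-1,0,0,0],
  [0,0,-3,0,0,0],
  [0,0,-6,0,0,0],
  [0,0,-10,0,0,0],
  [0,0,-15,0,0,0],
  [0,0,-20,0,0,0],
  [0,0,-21,0,0,0],
  [0,0,-21,0,0,0],
], grip=0.3)

```text
t: 42.0
tool_pos: [0.6224, 0.1213, 0.2109]
tool_rot: [1.874, 2.509, 0.012]
contact_force: [0.4, -0.8, -0.4]
opening: 0.0597
```

```bash
python3 - <<'E'
from objs import *
st();cap('wrist','w21');cap('top','t21')
a=.285-np.pi/2
P=list(boardpts(.5375,.1934,.285).values())+[box(.6204,.1239,a,.07,.044,.046),circ(.538,.1935,.03,.052),circ(.538,.1935,.027,.092)]
draw('w21',P,(150,60,490,330),2.2,'o35',True)
im=cv2.imread('pics/t21.png');cv2.imwrite('pics/o36.png',cv2.resize(im[190:270,430:520],None,fx=7,fy=7,interpolation=cv2.INTER_CUBIC))
E
```

```text
t 42.00 pos [0.6224 0.1213 0.2109] yaw_y 0.288 open 0.0597 F [ 0.4 -0.8 -0.4] q [ 0.08  0.06  1.58 -0.    1.49 -0.21]
```

View pics/o35.png

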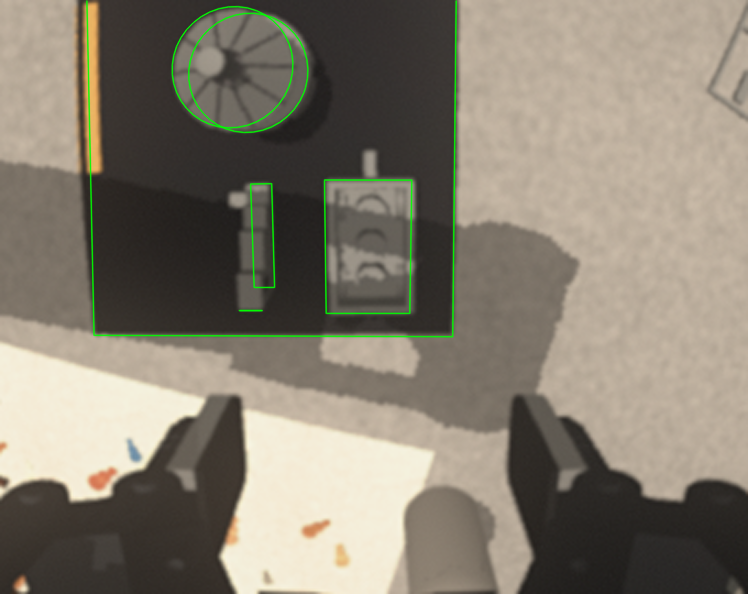

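View pics/o36.png

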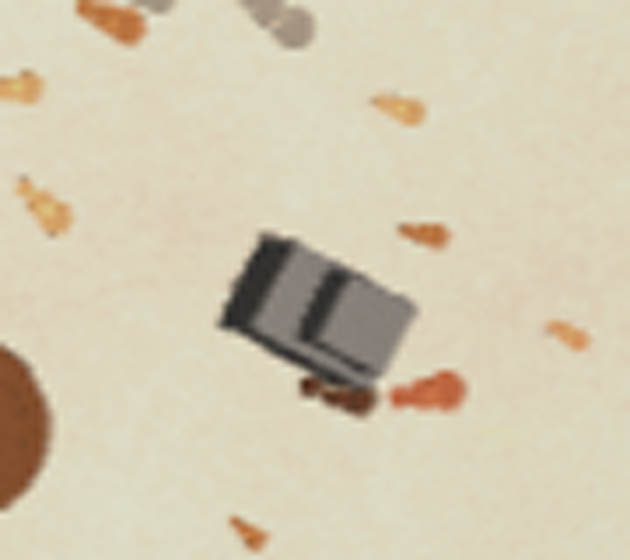

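The wagon matches its target outline, 60 mm behind the ruin. Now the crates' pose, from corners seen at top (475,235).

```bash
python3 - <<'E'
from objs import *
d=ld('t21');g=lambda x,y,z:atz(d,430+(x+.5)/7-.5,190+(y+.5)/7-.5,z)[:2]
A,B=g(222,325,0),g(265,233,0);print('low left edge',A,B,np.linalg.norm(A-B),np.arctan2(*(B-A)[::-1]))
A2,B2=g(248,330,.03),g(298,241,.03);print(A2,B2,np.linalg.norm(A2-B2))
U=np.array([g(*q,.048) for q in [(342,268),(416,308),(378,380),(306,340)]]);print('upper',U.mean(0),[np.linalg.norm(U[i]-U[i-1]) for i in range(4)])
from scipy.optimize import least_squares
def model(p):
    x,y,a=p;c,s=np.cos(a),np.sin(a)
    L=[(22,16,0),(22,-16,0),(22,16,30),(22,-16,30),(-16,12,48),(-16,-12,48),(8,12,48),(8,-12,48)]
    return proj(d,[[x+(c*u-s*v)/1000,y+(s*u+c*v)/1000,w/1000] for u,v,w in L])
best=None
for order in (0,1):
    q=[(222,325),(265,233),(248,330),(298,241),(378,380),(416,308),(306,340),(342,268)] if order==0 else [(265,233),(222,325),(298,241),(248,330),(416,308),(378,380),(342,268),(306,340)]
    o=np.array([[430+(x+.5)/7-.5,190+(y+.5)/7-.5] for x,y in q])
    for a0 in (-2,-1,0,1,2,3):
        r=least_squares(lambda p:(model(p)-o).ravel(),[.47,-.37,a0])
        if best is None or r.cost<best.cost: best=r
print(best.x,best.cost);x,y,a=best.x
draw('t21',[box(x,y,a,.044,.032,0),box(x,y,a,.044,.032,.03),box(x,y,a,.024,.024,.048,-.004)],(430,190,520,270),7,'o37',False)
rows(x,y,.10,a+np.pi/2)
E
```

```text
low left edge [ 0.44977773 -0.35618907] [ 0.48061805 -0.37184877] 0.03458831456761709 -0.4698419483411471
[ 0.44962778 -0.35322019] [ 0.47839967 -0.37063042] 0.03362942282350994
upper [ 0.45192306 -0.38239332] [np.float64(0.025943770721066836), np.float64(0.026826333547647872), np.float64(0.026235477775653864), np.float64(0.026229254712162062)]
[ 0.45369207 -0.38036094  1.03809639] 3.98379496451664
k 0 [-43.35, -30.19, 10.47, 0.0, 0.05, -26.6] min rows 15.5 turn deg 133
k 1 [-43.35, -30.19, 10.47, 0.04, -0.0, 9.4] min rows 10.8 turn deg 47
q [ 0.08  0.06  1.59 -0.    1.49 -0.21] t 42.1
```

View pics/o37.png

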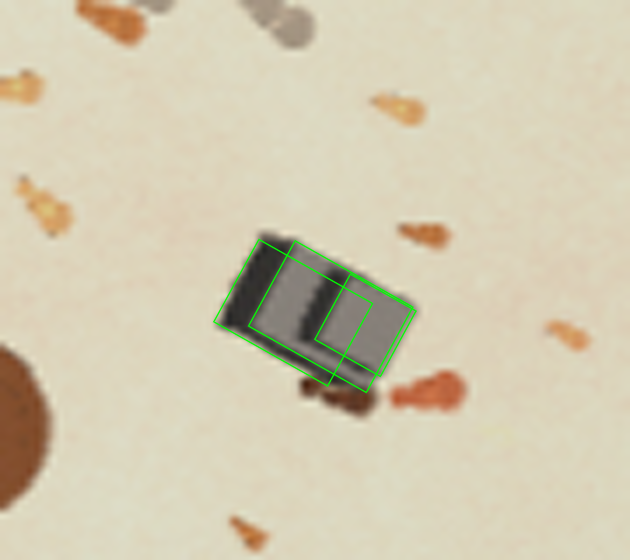

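Call:
apply_moves([
  [-43.3,-30.2,0,0,0,9.4],
  [-43.3,-30.2,0,0,0,9.4],
  [-43.3,-30.2,0,0,0,9.4],
  [-43.3,-30.2,0,0,0,9.4],
  [-43.3,-30.2,0,0,0,9.4],
  [-43.3,-30.2,0,0,0,9.4],
  [-43.3,-30.2,0,0,0,9.4],
  [-43.3,-30.2,0,0,0,9.4],
  [-43.3,-30.2,0,0,0,9.4],
  [-43.3,-30.2,3,0,0,9.4],
  [-43.3,-30.2,7,0,0,9.4],
  [-43.3,-30.2,10.5,0,0,9.4],
  [-43.3,-30.2,10.5,0,0,9.4],
  [-43.3,-30.2,10.5,0,0,9.4],
  [-43.3,-30.2,10.5,0,0,9.4],
], grip=0)

```text
t: 43.6
tool_pos: [0.4546, -0.3801, 0.1016]
tool_rot: [2.723, 1.558, 0.006]
contact_force: [0.1, 0.4, 1.0]
opening: 0.0855
```

```bash
python3 - <<'E'
from objs import *
st();cap('wrist','w22');x,y,a=.4545,-.3803,1.038
draw('w22',[box(x,y,a,.044,.032,0),box(x,y,a,.044,.032,.03),box(x,y,a,.024,.024,.048,-.004)],(220,100,420,270),3.8,'o38',True)
E
```

```text
t 43.60 pos [ 0.4546 -0.3801  0.1016] yaw_y -0.5314 open 0.0855 F [0.1 0.4 1. ] q [-0.82  0.05  1.78  0.    1.31 -0.29]
```

View pics/o38.png

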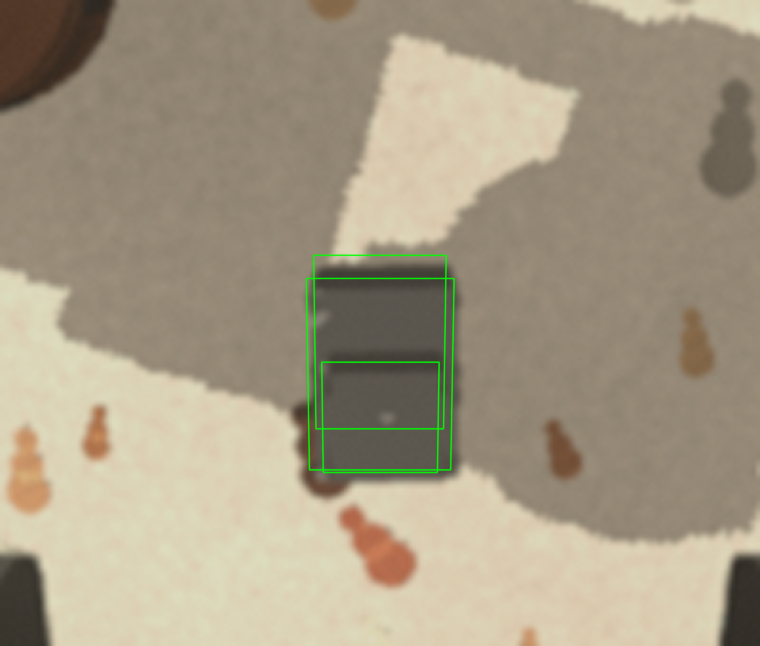

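```bash
python3 - <<'E'
from objs import *
rows(.455,-.382,-.019,1.038+np.pi/2)
E
```

```text
k 0 [-0.14, -0.01, 12.15, 0.01, 0.13, -35.98] min rows 20.9 turn deg 180
k 1 [-0.14, -0.01, 12.15, 0.08, -0.0, 0.02] min rows 2.4 turn deg 0
q [-0.82  0.05  1.78  0.    1.31 -0.29] t 43.65
```

Call:
apply_moves([
  [-0.15,0,3,0,0,0],
  [-0.15,0,6.5,0,0,0],
  [-0.15,0,9.5,0,0,0],
  [-0.15,0,11.3,0,0,0],
  [-0.15,0,12.1,0,0,0],
  [-0.15,0,12.1,0,0,0],
  [-0.15,0,12.1,0,0,0],
])

```text
t: 44.35
tool_pos: [0.4565, -0.3832, -0.0162]
tool_rot: [2.718, 1.556, 0.007]
contact_force: [0.4, 0.4, -0.8]
opening: 0.0858
```

Call:
apply_moves([
  [0,0,0,0,0,0],
  [0,0,0,0,0,0],
  [0,0,0,0,0,0],
  [0,0,0,0,0,0],
  [0,0,0,0,0,0],
  [0,0,0,0,0,0],
  [0,0,0,0,0,0],
], grip=1, squeeze=25)

```text
t: 45.05
tool_pos: [0.4569, -0.3836, -0.0156]
tool_rot: [2.717, 1.556, 0.008]
contact_force: [-1.2, 1.3, 5.6]
opening: 0.0312
```

```bash
python3 - <<'E'
from objs import *
st();cap('wrist','w23');o=ctrl.get_obs();p=o['tool_pos'];a=1.038
draw('w23',[box(p[0],p[1],a,.044,.032,.03),box(p[0],p[1],a,.024,.024,.048,-.004)],(200,140,440,320),3.2,'o39',True)
c,s=np.cos(.285),np.sin(.285)
tx,ty=.5375+c*-.06-s*.09,.1934+s*-.06+c*.09;print(tx,ty)
rows(tx,ty,.07,.285+np.pi/2)
rows(tx,ty,.07,.285)
E
```

```text
t 45.05 pos [ 0.4569 -0.3836 -0.0156] yaw_y -0.5306 open 0.0312 F [-1.2  1.3  5.6] q [-0.82  0.2   1.83  0.    1.1  -0.3 ]
0.45461613022397945 0.26290010166144845
k 0 [55.64, -32.81, -8.99, 0.05, 0.16, -27.35] min rows 15.9 turn deg 137
k 1 [55.64, -32.81, -8.99, 0.13, -0.04, 8.65] min rows 13.0 turn deg 43
q [-0.82  0.2   1.83  0.    1.1  -0.3 ] t 45.1
k 0 [55.64, -32.81, -8.99, 0.12, 0.06, -9.35] min rows 13.0 turn deg 47
k 1 [55.64, -32.81, -8.99, 0.08, -0.15, 26.65] min rows 15.5 turn deg 133
q [-0.82  0.2   1.83  0.    1.1  -0.3 ] t 45.1
```

View pics/o39.png

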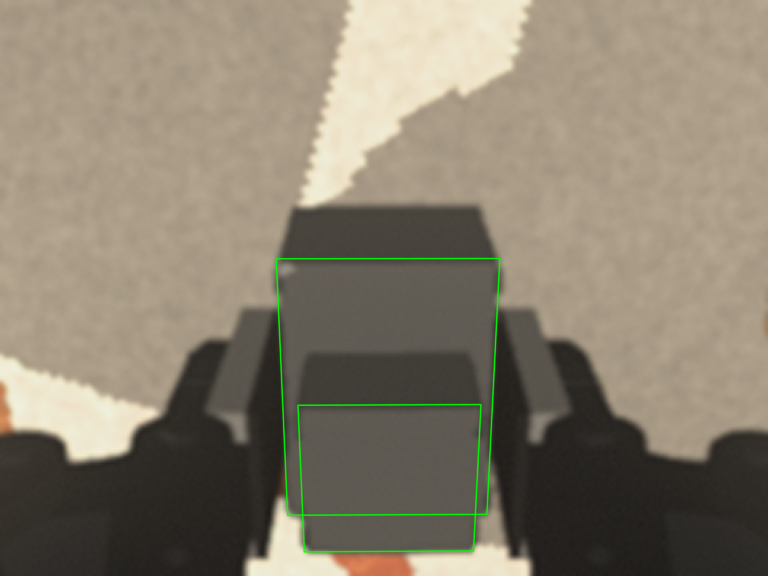

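Crates are gripped and centred on the tool. I'll carry them to the spot in front of the tree.

Call:
apply_moves([
  [0,0,-2,0,0,0],
  [0,0,-6,0,0,0],
  [0,0,-10,0,0,0],
  [2,-1.2,-12,0,0,0.3],
  [6,-3.5,-12,0,0,0.9],
  [10,-5.9,-12,0,0,1.6],
  [14,-8.3,-12,0,0,2.2],
  [18,-10.6,-12,0,0,2.8],
  [22,-13,-12,0,0,3.4],
  [26,-15.3,-12,0,0,4.1],
  [30,-17.7,-12,0,0,4.7],
  [34,-20,-12,0,0,5.3],
  [38,-22.4,-12,0,0,5.9],
  [42,-24.8,-12,0,0,6.6],
  [46,-27.1,-12,0,0,7.2],
  [50,-29.5,-12,0,0,7.8],
  [53.5,-31.5,-12,0,0,8.4],
  [55.6,-32.8,-12,0,0,8.65],
  [55.6,-32.8,-11,0,0,8.65],
  [55.6,-32.8,-10,0,0,8.65],
])

```text
t: 47.1
tool_pos: [0.4538, 0.2625, 0.0787]
tool_rot: [3.101, 0.448, 0.012]
contact_force: [-0.7, 0.2, -0.5]
opening: 0.031
```

Call:
apply_moves([
  [0,0,0,0,0,0],
  [0,0,0,0,0,0],
])

```text
t: 47.3
tool_pos: [0.453, 0.2611, 0.0773]
tool_rot: [3.1, 0.445, 0.008]
contact_force: [-0.2, 0.2, -0.0]
opening: 0.0311
```

```bash
python3 - <<'E'
from objs import *
st();cap('wrist','w24');rows(.4546,.2629,-.003,.285+np.pi/2);p=ctrl.get_obs()['tool_pos'];zb=p[2]+.0156;a=.285
P=list(boardpts(.5375,.1934,.285).values())+[box(p[0],p[1],a,.044,.032,zb+.03),box(.4546,.2629,a,.044,.032,.01)]
draw('w24',P,(100,40,540,350),1.7,'o40',True)
E
```

```text
t 47.30 pos [0.453  0.2611 0.0773] yaw_y -1.2854 open 0.0311 F [-0.2  0.2 -0. ] q [ 0.39 -0.09  1.96 -0.01  1.27  1.68]
k 0 [0.09, -0.2, 8.12, 0.09, 0.18, -36.0] min rows 21.0 turn deg 180
k 1 [0.09, -0.2, 8.12, 0.11, -0.06, 0.0] min rows 1.6 turn deg 1
q [ 0.39 -0.09  1.96 -0.01  1.27  1.68] t 47.35
```

View pics/o40.png

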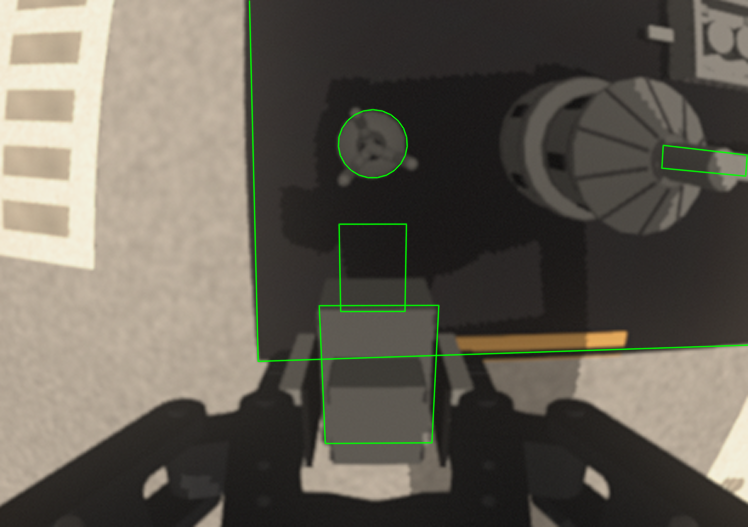

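All aligned, and the tower is still intact. Lowering now.

Call:
apply_moves([
  [0.1,-0.2,2,0,0,0],
  [0.1,-0.2,4,0,0,0],
  [0.1,-0.2,6,0,0,0],
  [0.1,-0.2,7.2,0,0,0],
  [0.1,-0.2,7.9,0,0,0],
  [0.1,-0.2,8.1,0,0,0],
  [0.1,-0.2,8.1,0,0,0],
])

```text
t: 48.05
tool_pos: [0.4551, 0.263, -0.0023]
tool_rot: [3.101, 0.445, 0.011]
contact_force: [0.8, -0.2, -0.8]
opening: 0.0311
```

Call:
apply_moves([
  [0,0,0.1,0,0,0],
  [0,0,0.2,0,0,0],
  [0,0,0.2,0,0,0],
])

```text
t: 48.35
tool_pos: [0.4555, 0.2631, -0.0039]
tool_rot: [3.101, 0.445, 0.012]
contact_force: [-0.3, -0.0, -0.4]
opening: 0.0312
```

Call:
apply_moves([
  [-0.05,0,0.1,0,0,0],
  [-0.05,0,0.2,0,0,0],
  [-0.05,0,0.2,0,0,0],
])

```text
t: 48.65
tool_pos: [0.4552, 0.2631, -0.0055]
tool_rot: [3.101, 0.445, 0.013]
contact_force: [-0.7, -0.7, 2.4]
opening: 0.0312
```

Contact (+2.4 N). I'll release, rise, and move well clear.

Call:
apply_moves([
  [0,0,0,0,0,0],
  [0,0,0,0,0,0],
  [0,0,0,0,0,0],
  [0,0,0,0,0,0],
  [0,0,-1,0,0,0],
  [0,0,-3,0,0,0],
  [0,0,-6,0,0,0],
  [0,0,-10,0,0,0],
  [0,0,-15,0,0,0],
  [0,0,-20,0,0,0],
  [0,0,-23,0,0,0],
  [0,0,-23,0,0,0],
], grip=0.3)

```text
t: 49.85
tool_pos: [0.4561, 0.2661, 0.2325]
tool_rot: [3.104, 0.446, 0.032]
contact_force: [-0.3, 0.9, 0.2]
opening: 0.06
```

```bash
python3 - <<'E'
from objs import *
st();cap('wrist','w25');rows(.25,.45,.25,.285-np.pi/2)
P=list(boardpts(.5375,.1934,.285).values())+[box(.4546,.2629,.285,.044,.032,.04),box(.6204,.1239,.285-np.pi/2,.07,.044,.046)]
draw('w25',P,(100,40,540,350),1.7,'o41',True)
E
```

```text
t 49.85 pos [0.4561 0.2661 0.2325] yaw_y -1.2855 open 0.06 F [-0.3  0.9  0.2] q [ 0.39 -0.21  1.8  -0.01  1.54  1.68]
k 0 [-14.41, -23.44, -2.54, 0.1, -0.16, 0.0] min rows 5.5 turn deg 1
k 1 [-14.41, -23.44, -2.54, 0.25, 0.16, -36.0] min rows 21.0 turn deg 180
q [ 0.39 -0.21  1.81 -0.01  1.53  1.68] t 49.9
```

View pics/o41.png

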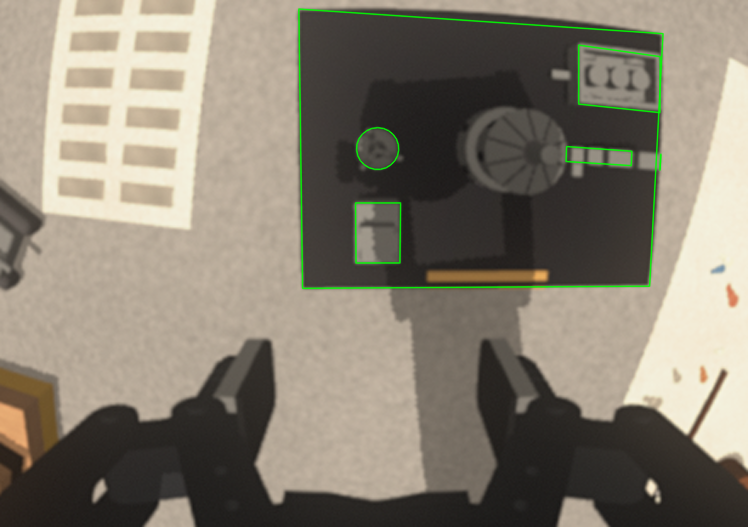

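Call:
apply_moves([
  [-14.4,-23.4,-2.5,0,0,0],
  [-14.4,-23.4,-2.5,0,0,0],
  [-14.4,-23.4,-2.5,0,0,0],
  [-14.4,-23.4,-2.5,0,0,0],
  [-14.4,-23.4,-2.5,0,0,0],
  [-14.4,-23.4,-2.5,0,0,0],
  [-14.4,-23.4,-2.5,0,0,0],
  [-14.4,-23.4,-2.5,0,0,0],
  [-14.4,-23.4,-2.5,0,0,0],
])

```text
t: 50.8
tool_pos: [0.2506, 0.4487, 0.2484]
tool_rot: [3.101, 0.444, 0.022]
contact_force: [-0.2, -1.0, -0.3]
opening: 0.0601
```

```bash
python3 - <<'E'
from objs import *
st();cap('top','t26');cap('scene','s26')
P=list(boardpts(.5375,.1934,.285).values())+[box(.4546,.2629,.285,.044,.032,.01),box(.4546,.2629,.285,.044,.032,.04),box(.6204,.1239,.285-np.pi/2,.07,.044,.046),circ(.538,.1935,.03,.052),circ(.538,.1935,.027,.092),circ(.538,.1935,.006,.14)]
draw('t26',P,(140,120,310,290),4,'o42',False)
im=cv2.imread('pics/s26.png');cv2.imwrite('pics/o43.png',cv2.resize(im[130:300,150:520],None,fx=2.1,fy=2.1,interpolation=cv2.INTER_CUBIC))
a=cv2.imread('pics/top0.png').astype(int);b=cv2.imread('pics/t26.png').astype(int)
print('jar/glue diff',abs(a-b)[95:140,310:435].mean())
E
```

```text
t 50.80 pos [0.2506 0.4487 0.2484] yaw_y -1.2867 open 0.0601 F [-0.2 -1.  -0.3] q [ 0.93 -0.24  1.8  -0.02  1.58  2.21]
jar/glue diff 2.321422222222222
```

View pics/o42.png

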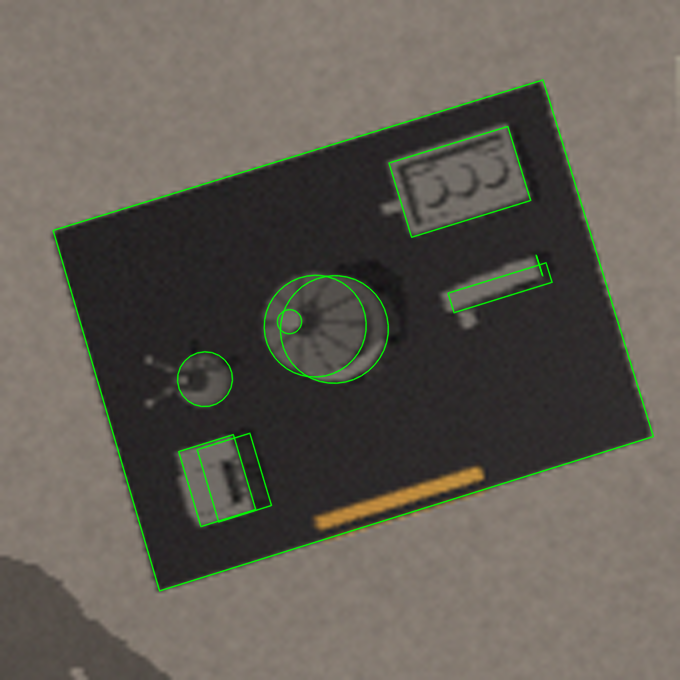

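View pics/o43.png

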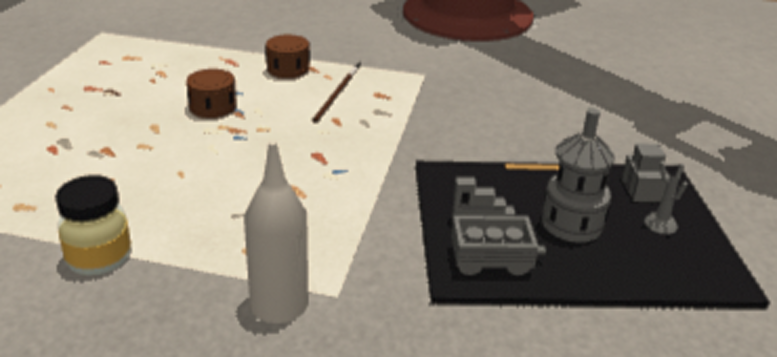

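The top and scene views show every part upright and matching its target outline, the jar and bottle unmoved, and the arm clear. Handing in.

```bash
python3 - <<'E'
from h import *
print(ctrl.finish_job())
E
```

```text
the job is handed in; nothing more can be done
None
```

I placed all five parts on the board in the order you asked and handed the job in at about 51 s of the 128 s allowed. In the last top and scene pictures everything stands upright. The arm is clear and touching nothing.

- **Tower:** the wide storey, narrow storey and roof are stacked midway between the ruined wall and the tree. The final overlays put them within about 1–2 mm of the target.
- **Wagon:** it stands 60 mm behind the ruined wall, lengthwise along the board, and also matches its outline to about 1–2 mm.
- **Crates:** they stand 60 mm in front of the tree, with a similar match.
- **Jar and glue bottle:** the before and after top pictures show no visible change.

**Failed or disagreed:**
- **First grasp:** the first grip on the wide storey failed. The real fingertips sit about 26.5 mm behind the reported tool point, so the jaws shut on top of the drum with about 3 N. I confirmed the offset by touching the table lightly, about 21 N at most. With corrected heights the second grasp worked; the drum had not moved.
- **Scene camera:** it differed from the wrist camera by about 2 pixels (up to about 4 mm) on the carried storeys. For final positions I relied on the wrist and top views.

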